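# Restock the sharpening-stone chest

## Task

Slide the flush green lid of the stone chest fully open, clear every worn dark stone out of its pockets into the red tray, and seat every new pale stone flat and square in a pocket of its own. When all the stones are in place slide the lid fully shut again, and do not disturb the other things on the bench.

Things in the scene. Friction and masses are not known exactly. Their poses are not given: they have to be found in the camera images.
- chest_top (a point): Centre of the top plane of the fixed pale wooden stone chest: outer 214 mm along its x, 424 mm along its y, 60 mm high, standing on the bench; rim walls 12 mm thick, tops 60 mm above the bench. Axes: those of the chest (z up, y along the slide of the lid). The half towards -y holds four pockets in a clear space 190 mm (x) by 200 mm (y); the half towards +y is a solid deck 49 mm high, over which the lid parks.
- lid (a joint): Travel of the flush green lid in m: 0 = fully shut over the pocket half, 0.20 = fully open, parked over the deck at the +y end of the chest. It slides only along the chest's y, has no handle, and stays where it is left; about 1.5 N of friction resists it, so pressing down on its top with closed fingers (some 5 to 15 N) and dragging moves it.
- lid_top (a point): Centre of the top face of the lid, a flat painted board 188 mm (x) by 198 mm (y) by 10 mm thick; its top is flush with the chest's rim, 60 mm above the bench, its underside is 50 mm above the bench. Axes as the chest's. Moves with the lid.
- pocket0 (a point): Centre of the floor of pocket 0, 8 mm above the bench; a rectangular recess 84 mm (along the chest's x) by 42 mm (along its y), 7 mm deep (its edges 15 mm above the bench). Axes as the chest's. Pockets 0 and 1 lie at chest x = -47 mm, 2 and 3 at +47 mm; 0 and 2 at chest y = -140 mm, 1 and 3 at -60 mm. Under the lid when it is shut.
- pocket1 (a point): Centre of the floor of pocket 1, 8 mm above the bench; a rectangular recess 84 mm (along the chest's x) by 42 mm (along its y), 7 mm deep (its edges 15 mm above the bench). Axes as the chest's. Pockets 0 and 1 lie at chest x = -47 mm, 2 and 3 at +47 mm; 0 and 2 at chest y = -140 mm, 1 and 3 at -60 mm. Under the lid when it is shut.
- pocket2 (a point): Centre of the floor of pocket 2, 8 mm above the bench; a rectangular recess 84 mm (along the chest's x) by 42 mm (along its y), 7 mm deep (its edges 15 mm above the bench). Axes as the chest's. Pockets 0 and 1 lie at chest x = -47 mm, 2 and 3 at +47 mm; 0 and 2 at chest y = -140 mm, 1 and 3 at -60 mm. Under the lid when it is shut.
- pocket3 (a point): Centre of the floor of pocket 3, 8 mm above the bench; a rectangular recess 84 mm (along the chest's x) by 42 mm (along its y), 7 mm deep (its edges 15 mm above the bench). Axes as the chest's. Pockets 0 and 1 lie at chest x = -47 mm, 2 and 3 at +47 mm; 0 and 2 at chest y = -140 mm, 1 and 3 at -60 mm. Under the lid when it is shut.
- stone0_mid (a point): Centre of a new sharpening stone, a pale grey-green bar 80 mm (its x) by 38 mm by 38 mm, about 220 g, lying on the bench. May be absent (None). Seated in a pocket, its centre is 19 mm above the pocket floor, its top 46 mm above the bench.
- stone1_mid (a point): Centre of a new sharpening stone, a pale grey-green bar 80 mm (its x) by 38 mm by 38 mm, about 220 g, lying on the bench. May be absent (None). Seated in a pocket, its centre is 19 mm above the pocket floor, its top 46 mm above the bench.
- stone2_mid (a point): Centre of a new sharpening stone, a pale grey-green bar 80 mm (its x) by 38 mm by 38 mm, about 220 g, lying on the bench. May be absent (None). Seated in a pocket, its centre is 19 mm above the pocket floor, its top 46 mm above the bench.
- stone3_mid (a point): Centre of a new sharpening stone, a pale grey-green bar 80 mm (its x) by 38 mm by 38 mm, about 220 g, lying on the bench. May be absent (None). Seated in a pocket, its centre is 19 mm above the pocket floor, its top 46 mm above the bench.
- worn0_mid (a point): Centre of a worn-out stone, a dark brown bar 70 mm (its x) by 38 mm (y) by 32 mm (z), about 150 g, lying at the start in a pocket of the chest (under the lid). May be absent (None).
- worn1_mid (a point): Centre of a worn-out stone, a dark brown bar 70 mm (its x) by 38 mm (y) by 32 mm (z), about 150 g, lying at the start in a pocket of the chest (under the lid). May be absent (None).
- worn2_mid (a point): Centre of a worn-out stone, a dark brown bar 70 mm (its x) by 38 mm (y) by 32 mm (z), about 150 g, lying at the start in a pocket of the chest (under the lid). May be absent (None).
- worn3_mid (a point): Centre of a worn-out stone, a dark brown bar 70 mm (its x) by 38 mm (y) by 32 mm (z), about 150 g, lying at the start in a pocket of the chest (under the lid). May be absent (None).
- tray_in (a point): Centre of the inner floor, 5 mm above the bench, of the fixed open red plastic tray: outer 200 mm (its x) by 140 mm (its y) by 35 mm high, walls 5 mm. x, y along its sides, z up.
- can: Bystander, not to be disturbed: aluminium watering can, 215 mm high, with spout and hoop handle. Origin at its underside.
- fork: Bystander, not to be disturbed: blue plastic hand fork, 250 mm long, lying. Origin at its underside.
- hammer: Bystander, not to be disturbed: steel tack hammer, 240 mm long, lying. Origin at its underside.
- pot: Bystander, not to be disturbed: terracotta flower pot, 116 mm across, 82 mm high. Origin at its underside.
- jar: Bystander, not to be disturbed: amber glass jar with white lid, 60 mm across, 80 mm high. Origin at its underside.
Mind the look-alikes: they are no part of the job. Leave any blue look-alike of the part that bears stone3_mid alone. Leave any purple look-alike of the part that bears stone2_mid alone.

How it is judged:
On the way, in this order (a step that is already met when the one before it is completed fails the run):
1. the lid is slid fully open (within 12 mm) (value of joint lid above 0.188 m), for 0.2 s.
2. every worn stone is in the tray and every new stone seated in a pocket, the lid open (((horizontal distance between stone0_mid and pocket0 below 0.006 m and z of stone0_mid in the frame of pocket0 below 0.0215 m and angle between the x axis of stone0_mid and the x axis of pocket0, either way round below 0.08 rad) or (horizontal distance between stone0_mid and pocket1 below 0.006 m and z of stone0_mid in the frame of pocket1 below 0.0215 m and angle between the x axis of stone0_mid and the x axis of pocket1, either way round below 0.08 rad) or (horizontal distance between stone0_mid and pocket2 below 0.006 m and z of stone0_mid in the frame of pocket2 below 0.0215 m and angle between the x axis of stone0_mid and the x axis of pocket2, either way round below 0.08 rad) or (horizontal distance between stone0_mid and pocket3 below 0.006 m and z of stone0_mid in the frame of pocket3 below 0.0215 m and angle between the x axis of stone0_mid and the x axis of pocket3, either way round below 0.08 rad)) and ((horizontal distance between stone1_mid and pocket0 below 0.006 m and z of stone1_mid in the frame of pocket0 below 0.0215 m and angle between the x axis of stone1_mid and the x axis of pocket0, either way round below 0.08 rad) or (horizontal distance between stone1_mid and pocket1 below 0.006 m and z of stone1_mid in the frame of pocket1 below 0.0215 m and angle between the x axis of stone1_mid and the x axis of pocket1, either way round below 0.08 rad) or (horizontal distance between stone1_mid and pocket2 below 0.006 m and z of stone1_mid in the frame of pocket2 below 0.0215 m and angle between the x axis of stone1_mid and the x axis of pocket2, either way round below 0.08 rad) or (horizontal distance between stone1_mid and pocket3 below 0.006 m and z of stone1_mid in the frame of pocket3 below 0.0215 m and angle between the x axis of stone1_mid and the x axis of pocket3, either way round below 0.08 rad)) and ((horizontal distance between stone2_mid and pocket0 below 0.006 m and z of stone2_mid in the frame of pocket0 below 0.0215 m and angle between the x axis of stone2_mid and the x axis of pocket0, either way round below 0.08 rad) or (horizontal distance between stone2_mid and pocket1 below 0.006 m and z of stone2_mid in the frame of pocket1 below 0.0215 m and angle between the x axis of stone2_mid and the x axis of pocket1, either way round below 0.08 rad) or (horizontal distance between stone2_mid and pocket2 below 0.006 m and z of stone2_mid in the frame of pocket2 below 0.0215 m and angle between the x axis of stone2_mid and the x axis of pocket2, either way round below 0.08 rad) or (horizontal distance between stone2_mid and pocket3 below 0.006 m and z of stone2_mid in the frame of pocket3 below 0.0215 m and angle between the x axis of stone2_mid and the x axis of pocket3, either way round below 0.08 rad)) and ((horizontal distance between stone3_mid and pocket0 below 0.006 m and z of stone3_mid in the frame of pocket0 below 0.0215 m and angle between the x axis of stone3_mid and the x axis of pocket0, either way round below 0.08 rad) or (horizontal distance between stone3_mid and pocket1 below 0.006 m and z of stone3_mid in the frame of pocket1 below 0.0215 m and angle between the x axis of stone3_mid and the x axis of pocket1, either way round below 0.08 rad) or (horizontal distance between stone3_mid and pocket2 below 0.006 m and z of stone3_mid in the frame of pocket2 below 0.0215 m and angle between the x axis of stone3_mid and the x axis of pocket2, either way round below 0.08 rad) or (horizontal distance between stone3_mid and pocket3 below 0.006 m and z of stone3_mid in the frame of pocket3 below 0.0215 m and angle between the x axis of stone3_mid and the x axis of pocket3, either way round below 0.08 rad)) and x of worn0_mid in the frame of tray_in between -0.095 and 0.095 m and y of worn0_mid in the frame of tray_in between -0.065 and 0.065 m and z of each of worn0_mid, worn1_mid, worn2_mid, worn3_mid in the frame of tray_in below 0.06 m and x of worn1_mid in the frame of tray_in between -0.095 and 0.095 m and y of worn1_mid in the frame of tray_in between -0.065 and 0.065 m and x of worn2_mid in the frame of tray_in between -0.095 and 0.095 m and y of worn2_mid in the frame of tray_in between -0.065 and 0.065 m and x of worn3_mid in the frame of tray_in between -0.095 and 0.095 m and y of worn3_mid in the frame of tray_in between -0.065 and 0.065 m and linear speed of each of stone0, stone1, stone2, stone3, worn0, worn1, worn2, worn3 below 0.03 m/s and value of joint lid above 0.1 m), for 0.2 s.
3. the lid is slid fully shut (within 8 mm) (value of joint lid below 0.008 m), for 0.2 s.
At the end, for the whole second after the job is handed in: Every new stone lies in a pocket (centre within 6 mm of the pocket's, bottomed within 2.5 mm, square within 0.08 rad), every worn stone lies inside the red tray, all at rest, and the lid is shut within 8 mm (((horizontal distance between stone0_mid and pocket0 below 0.006 m and z of stone0_mid in the frame of pocket0 below 0.0215 m and angle between the x axis of stone0_mid and the x axis of pocket0, either way round below 0.08 rad) or (horizontal distance between stone0_mid and pocket1 below 0.006 m and z of stone0_mid in the frame of pocket1 below 0.0215 m and angle between the x axis of stone0_mid and the x axis of pocket1, either way round below 0.08 rad) or (horizontal distance between stone0_mid and pocket2 below 0.006 m and z of stone0_mid in the frame of pocket2 below 0.0215 m and angle between the x axis of stone0_mid and the x axis of pocket2, either way round below 0.08 rad) or (horizontal distance between stone0_mid and pocket3 below 0.006 m and z of stone0_mid in the frame of pocket3 below 0.0215 m and angle between the x axis of stone0_mid and the x axis of pocket3, either way round below 0.08 rad)) and ((horizontal distance between stone1_mid and pocket0 below 0.006 m and z of stone1_mid in the frame of pocket0 below 0.0215 m and angle between the x axis of stone1_mid and the x axis of pocket0, either way round below 0.08 rad) or (horizontal distance between stone1_mid and pocket1 below 0.006 m and z of stone1_mid in the frame of pocket1 below 0.0215 m and angle between the x axis of stone1_mid and the x axis of pocket1, either way round below 0.08 rad) or (horizontal distance between stone1_mid and pocket2 below 0.006 m and z of stone1_mid in the frame of pocket2 below 0.0215 m and angle between the x axis of stone1_mid and the x axis of pocket2, either way round below 0.08 rad) or (horizontal distance between stone1_mid and pocket3 below 0.006 m and z of stone1_mid in the frame of pocket3 below 0.0215 m and angle between the x axis of stone1_mid and the x axis of pocket3, either way round below 0.08 rad)) and ((horizontal distance between stone2_mid and pocket0 below 0.006 m and z of stone2_mid in the frame of pocket0 below 0.0215 m and angle between the x axis of stone2_mid and the x axis of pocket0, either way round below 0.08 rad) or (horizontal distance between stone2_mid and pocket1 below 0.006 m and z of stone2_mid in the frame of pocket1 below 0.0215 m and angle between the x axis of stone2_mid and the x axis of pocket1, either way round below 0.08 rad) or (horizontal distance between stone2_mid and pocket2 below 0.006 m and z of stone2_mid in the frame of pocket2 below 0.0215 m and angle between the x axis of stone2_mid and the x axis of pocket2, either way round below 0.08 rad) or (horizontal distance between stone2_mid and pocket3 below 0.006 m and z of stone2_mid in the frame of pocket3 below 0.0215 m and angle between the x axis of stone2_mid and the x axis of pocket3, either way round below 0.08 rad)) and ((horizontal distance between stone3_mid and pocket0 below 0.006 m and z of stone3_mid in the frame of pocket0 below 0.0215 m and angle between the x axis of stone3_mid and the x axis of pocket0, either way round below 0.08 rad) or (horizontal distance between stone3_mid and pocket1 below 0.006 m and z of stone3_mid in the frame of pocket1 below 0.0215 m and angle between the x axis of stone3_mid and the x axis of pocket1, either way round below 0.08 rad) or (horizontal distance between stone3_mid and pocket2 below 0.006 m and z of stone3_mid in the frame of pocket2 below 0.0215 m and angle between the x axis of stone3_mid and the x axis of pocket2, either way round below 0.08 rad) or (horizontal distance between stone3_mid and pocket3 below 0.006 m and z of stone3_mid in the frame of pocket3 below 0.0215 m and angle between the x axis of stone3_mid and the x axis of pocket3, either way round below 0.08 rad)) and x of worn0_mid in the frame of tray_in between -0.095 and 0.095 m and y of worn0_mid in the frame of tray_in between -0.065 and 0.065 m and z of each of worn0_mid, worn1_mid, worn2_mid, worn3_mid in the frame of tray_in below 0.06 m and x of worn1_mid in the frame of tray_in between -0.095 and 0.095 m and y of worn1_mid in the frame of tray_in between -0.065 and 0.065 m and x of worn2_mid in the frame of tray_in between -0.095 and 0.095 m and y of worn2_mid in the frame of tray_in between -0.065 and 0.065 m and x of worn3_mid in the frame of tray_in between -0.095 and 0.095 m and y of worn3_mid in the frame of tray_in between -0.065 and 0.065 m and linear speed of each of stone0, stone1, stone2, stone3, worn0, worn1, worn2, worn3 below 0.03 m/s and value of joint lid below 0.008 m); the robot touches nothing.
It fails at once if a bystander (watering can, fork, hammer, pot, jar) is moved more than 30 mm (distance of any of can, fork, hammer, pot, jar from where it was at the start of the episode above 0.03 m).
Of stone0, stone1, stone2, stone3 only 3 to 4 are there at a start; the rules pass over those that are not, and their reading is None.
Of worn0, worn1, worn2, worn3 only 2 to 2 are there at a start; the rules pass over those that are not, and their reading is None.
At some moment in a run one of stone0, stone1, stone2, stone3 may be knocked a few centimetres aside while the robot is not near it.
Once in a run the grip may slacken for a moment while it holds something.
It also fails if it takes over 200 s, if anything falls off the work surface, if the arm or the gripper's body presses on something with over 40 N, if the wrist force passes 120 N, or if a joint passes its speed limit or range.

## Robot

A 7-joint arm with a two-finger parallel gripper is mounted at the origin on the work surface. World frame = base frame: x ahead of the robot, y to its left, z up, the work surface at z = 0. Lengths are in m, angles in rad, forces in N, time in s.
With the tool pointing down it reaches from about 0.35 to 0.9 m from the base axis. Payload 19.9 kg.
Tool frame: the origin (TCP) lies on the mounting face of the last link; the fingertips stand 173 mm ahead of it and the grasp point (between the pads) lies 155 mm ahead of it; z points along the fingers, y is the line along which they close (so a half turn about z gives the same grasp; the last joint's range is limited). The gripper opens to 85 mm and grips with 20 to 120 N. Pads are 22 mm wide; open, the fingers measure 114 mm over their backs; the gripper's body (76 mm by 85 mm) begins 54 mm behind the grasp point. The pads swing forward as they close: fully open they stand 13 mm farther back than shut.
Start: joints at [-1.3, 0.417, -0.01, 1.614, 0.005, 1.111, -0.053], TCP at [0.192, 0.595, 0.405] pointing down, gripper open.
Joint ranges: [-2.81, 2.81], [-0.39, 2.02], [-1.27, 1.25], [0.06, 2.57], [-1.19, 4.33], [0.19, 2], [-2.82, 2.82]. Speed limits (rad/s): [1.89, 1.89, 2.39, 2.39, 3.01, 3.01, 3.01].

## Interface

Orientations are given as a unit quaternion [x, y, z, w].
In Python, from plant import monitor, read_camera, ticket gives the robot as it stands.
- The arm moves only by the tool apply_moves, never from a script. Its argument "targets" is a list that holds one entry, the list of rows, each a list of 7 numbers: the shift along the tool's x, y, z in cm, then the turn, a rotation vector about the tool's x, y, z in rad, then the finger opening in cm, from 0 to 8.54. A call has 1 to 12 rows; each row shifts and turns the commanded pose from where the row before left it, along the tool's axes as they then stand; what a row does not reach is not made up. A row lasts 1/10 s, in which the tool goes at most 50 mm and 8.59 degrees, less where a joint would pass 70% of its speed; a pose out of reach is approached as far as the arm can. A call is refused whole if a number of a shift passes 5 or a number of a turn 0.15, either way. A call with a gripper value outside its range is refused whole. The fingers move at their own pace and stop on an object; "force" is the grip in N (left out, the last holds). Time passes only in rows, so rows that do not move let the fingers close. It gives the time, the measured TCP pose, the force, the opening and the grip force at its end, in the units of the state.
- monitor.state(): the state, without advancing time (a new reading comes with each control period).
- read_camera(name): name is "scene" or "top"; returns a dict with "img" (384x512x3 uint8, red, green, blue), "depth" (384x512 float32, m along the optical axis (not along the pixel's ray), 0 where there is no reading), "vertical_fov" (degrees; the focal length in pixels is half the picture's height over the tangent of half this angle, whatever the lens; pixels are square), "cx", "cy" (the principal point, pixels), "k1" (the pictures are not rectified: a ray, as slopes to the right and down, at radius r is drawn at 1 + k1 r^2 times it, then the intrinsics apply), "camera_from_world" (4x4, takes a point from world to camera coordinates). Camera axes: x right, y down, z forward; pixel columns grow to the right and rows downward; lengths in m; the calibration is good to about 2 mm. A picture is of the moment at which its call begins.
- ticket.close_job(): hands the job in; it is judged then, once.
The state is a dict: "t": time; "qpos": joint angles; "qd": joint speeds; "tau": joint torques, N m; "eef_pos": TCP position; "tool_rot": TCP orientation; "force": force on the tool from outside, world axes, zero at the start; "moment": the same for the moment, N m; "opening": finger opening in m; "finger_force": force on a finger pad.
Only numpy, scipy, OpenCV 4.12 (cv2) and the standard library are available. Lean on these libraries where they do the work, as an engineer would, in place of code of your own. Each camera call takes 0.05 s, during which the arm holds its last target. There are 200 camera calls.

## Working session

There is one attempt and no reset: what is moved stays moved. The work goes in short steps, Python scripts to look and compute and a tool call to move; the robot and the scene stay as the last step left them, time stands still between calls to the robot, and variables do not carry over. Pictures are saved under pics/ and viewed, at most 14 in all, crops included, and the job is handed in when it is done.

Besides the shell and the picture viewer there is one more tool, called after "Request:" as name(argument=value, ...), one argument or row to a line, values as JSON. apply_moves: Moves the arm, as the interface text tells. Its arguments: {"type":"object","properties":{"targets":{"type":"array","items":{"type":"array","items":{"type":"array","items":{"type":"number"}}}},"force":{"type":"number"}},"required":["targets"]}

```bash
mkdir -p pics; ls; python3 - <<'E'
from plant import monitor, read_camera
import cv2,numpy as np
s=monitor.state(); print({k:np.round(v,3) for k,v in s.items()})
for n in("scene","top"):
    c=read_camera(n); cv2.imwrite(f"pics/{n}0.png",cv2.resize(c["img"][:,:,::-1],(800,600),interpolation=cv2.INTER_CUBIC))
    print(n,c["vertical_fov"],c["cx"],c["cy"],c["k1"],np.round(c["camera_from_world"],3).tolist())
E
```

```text
pics
{'t': np.float64(0.0), 'qpos': array([-1.301,  0.418, -0.01 ,  1.614,  0.005,  1.111, -0.053]), 'qd': array([-0.001,  0.002, -0.   ,  0.   ,  0.001, -0.002,  0.001]), 'tau': array([-1.0000e-03, -8.6444e+01,  6.7800e-01, -4.3492e+01,  1.9000e-02,
        7.0000e-03, -0.0000e+00]), 'eef_pos': array([0.192, 0.595, 0.404]), 'tool_rot': array([ 0.155,  0.988, -0.001, -0.   ]), 'force': array([ 0.205, -0.498,  0.068]), 'moment': array([-0.034,  0.042, -0.001]), 'finger_force': np.float64(0.0), 'opening': np.float64(0.085)}
scene 49.272549294279194 252.84826902355186 201.4967209952253 0.0004706345348902507 [[-0.852, 0.523, 0.021, 0.451], [0.271, 0.476, -0.837, -0.098], [-0.447, -0.707, -0.547, 1.849], [0.0, 0.0, 0.0, 1.0]]
top 55.93124095035842 260.889011907808 193.57335146001085 -0.02599658357515282 [[0.025, -1.0, 0.012, 0.002], [-0.982, -0.027, -0.187, 0.541], [0.187, -0.007, -0.982, 1.039], [0.0, 0.0, 0.0, 1.0]]
```

View pics/scene0.png

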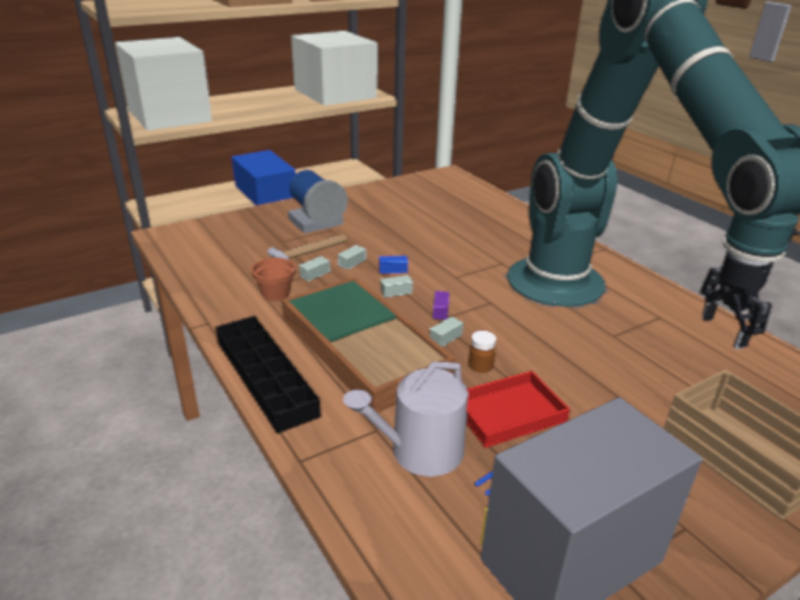

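View pics/top0.png

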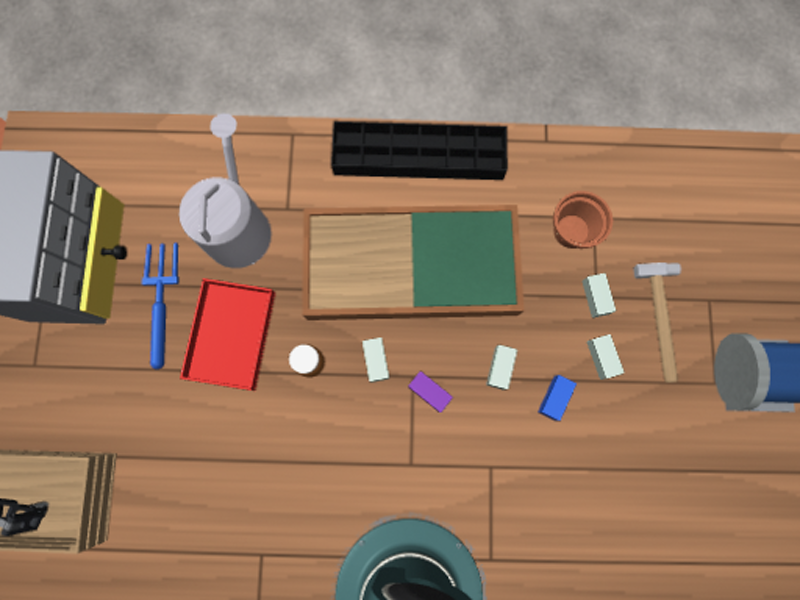

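The top view shows four pale stones at about (375,360), (503,367), (606,357) and (599,296). Their look-alikes are purple at (430,391) and blue at (557,398), which I leave alone. The green lid is at (465,258), shut, with the deck to its left (+y), and the red tray is at (228,335).

```bash
cat > h.py <<'E'
from plant import monitor, read_camera, ticket
import cv2, numpy as np
from scipy.spatial.transform import Rotation as R
def look(n="top"):
    c=read_camera(n); f=192/np.tan(np.radians(c["vertical_fov"]/2))
    v,u=np.mgrid[0:384,0:512]; d=np.stack([(u-c["cx"])/f,(v-c["cy"])/f],-1); s=d.copy()
    for _ in range(5): s=d/(1+c["k1"]*(s**2).sum(-1,keepdims=True))
    ray=np.concatenate([s,np.ones((384,512,1))],-1); T=np.linalg.inv(c["camera_from_world"])
    P=(ray*c["depth"][...,None])@T[:3,:3].T+T[:3,3]
    P[c["depth"]==0]=np.nan
    c["P"]=P; c["ray"]=ray@T[:3,:3].T; c["o"]=T[:3,3]; c["hsv"]=cv2.cvtColor(c["img"],cv2.COLOR_RGB2HSV)
    return c
def onplane(c,mask,z):
    r=c["ray"][mask]; return (c["o"]+r*((z-c["o"][2])/r[:,2])[:,None])[:,:2]
COL={"pale":((50,8,150),(100,60,255)),"green":((60,90,40),(90,255,150)),"red":((0,200,120),(4,255,255)),"dark":((0,40,15),(20,200,90))}
def blobs(c,col,zlo,zhi,zp,amin=60,roi=None,clip=None):
    """top faces: colour mask with depth height in zlo..zhi, cast on plane zp; (px, xy, long-axis angle deg, size)"""
    m=cv2.inRange(c["hsv"],*[np.array(a) for a in COL[col]])>0
    m&=(c["P"][...,2]>zlo)&(c["P"][...,2]<zhi)
    if roi is not None: x0,x1,y0,y1=roi; m&=(c["P"][...,0]>x0)&(c["P"][...,0]<x1)&(c["P"][...,1]>y0)&(c["P"][...,1]<y1)
    n,l,st,ce=cv2.connectedComponentsWithStats(m.astype(np.uint8)); out=[]
    for i in range(1,n):
        if st[i,4]<amin: continue
        q=onplane(c,l==i,zp); (_,_),wh,a=r=cv2.minAreaRect((q*1000).astype(np.float32))
        mu=q.mean(0); a=a if wh[0]>wh[1] else a+90
        w,V=np.linalg.eigh(np.cov(q.T)); k=V[:,1]; p=np.degrees(np.arctan2(k[1],k[0]))%180
        out.append(dict(px=ce[i].round(0),xy=mu,rect=np.array(r[0])/1000,ang=p,rang=a%180,wh=np.sort(wh),sd=np.sqrt(12*w)*1000))
    return out
def show(bs):
    for b in bs: print("px",b["px"],"xy",b["xy"].round(4),"rect",b["rect"].round(4),"ang %.1f rang %.1f"%(b["ang"],b["rang"]),"size",b["wh"].round(0),b["sd"].round(0))
def go(x,y,z,long=None):
    """tool shift (cm) to TCP x,y,z, then turn about z so tool x lies along world angle 'long' deg (mod 180)"""
    s=monitor.state(); r=R.from_quat(s["tool_rot"]); m=r.as_matrix()
    tx=np.degrees(np.arctan2(m[1,0],m[0,0])); print("TCP",s["eef_pos"].round(4),"toolx %.2f"%tx,"tilt",m[:2,2].round(4),"open %.4f"%s["opening"],"q7 %.2f t %.1f"%(s["qpos"][6],s["t"]),"F",s["force"].round(1))
    if long is not None:
        d=(long-tx+90)%180-90; print("turn about tool z, rad %.3f"%-np.radians(d))
    print("shift cm (tool axes now)",(r.inv().apply(np.array([x,y,z])-s["eef_pos"])*100).round(2))
    if long is not None:
        M=R.from_euler("z",np.radians(d))*r; print("shift cm (after turning)",(M.inv().apply(np.array([x,y,z])-s["eef_pos"])*100).round(2))
E
python3 - <<'E'
from h import *
for n in("top","scene"):
    c=look(n); print(n,c["o"].round(3))
    print("pale");show(blobs(c,"pale",.03,.048,.038,30,(.2,.9,-.6,.6)))
    print("green");show(blobs(c,"green",.05,.07,.06,100,(.2,.9,-.6,.6)))
    print("red rim");show(blobs(c,"red",.028,.045,.035,20)); print("red floor");show(blobs(c,"red",-.005,.014,.005,100))
c=look("top"); P=c["P"]
# wooden chest rim: height about 60 mm, ring
m=(abs(P[...,2]-.06)<.006)&(abs(P[...,1]+.03)<.3)&(P[...,0]>.38)&(P[...,0]<.75)
n,l,st,ce=cv2.connectedComponentsWithStats(m.astype(np.uint8)); i=1+st[1:,4].argmax()
q=onplane(c,l==i,.06); print("rim",cv2.minAreaRect((q*1000).astype(np.float32)))
E
```

```text
top [0.337 0.024 1.121]
pale
px [385. 188.] xy [ 0.5716 -0.3643] rect [ 0.5718 -0.3642] ang 13.9 rang 13.6 size [37. 78.] [37. 78.]
px [389. 228.] xy [ 0.4488 -0.3726] rect [ 0.449  -0.3725] ang 18.0 rang 18.1 size [37. 78.] [37. 78.]
px [240. 230.] xy [0.4312 0.0762] rect [0.4315 0.0764] ang 12.0 rang 12.5 size [36. 78.] [36. 78.]
px [321. 234.] xy [ 0.4233 -0.1675] rect [ 0.4235 -0.1679] ang 166.5 rang 166.7 size [38. 77.] [37. 77.]
green
px [296. 166.] xy [ 0.6287 -0.0887] rect [ 0.6302 -0.0887] ang 94.2 rang 92.8 size [185. 193.] [185. 193.]
red rim
red floor
scene [1.238 1.119 0.92 ]
pale
px [225. 161.] xy [ 0.455  -0.3658] rect [ 0.4541 -0.3654] ang 20.4 rang 18.6 size [36. 79.] [37. 80.]
px [201. 169.] xy [ 0.5769 -0.3569] rect [ 0.5777 -0.3571] ang 14.9 rang 11.7 size [39. 77.] [40. 77.]
px [253. 180.] xy [ 0.4295 -0.161 ] rect [ 0.4288 -0.1617] ang 168.8 rang 171.6 size [44. 74.] [41. 75.]
px [286. 209.] xy [0.4356 0.0822] rect [0.4361 0.0819] ang 13.0 rang 9.9 size [38. 76.] [39. 77.]
green
px [219. 198.] xy [ 0.634  -0.0764] rect [ 0.6326 -0.08  ] ang 89.7 rang 93.0 size [176. 195.] [175. 193.]
red rim
red floor
rim ((625.9209594726562, 11.942138671875), (215.33607482910156, 424.0211486816406), 2.8238484859466553)
```

```bash
python3 - <<'E'
from h import *
c=look("top"); print(c["hsv"][212,146],c["P"][212,146])
h=c["hsv"]; m=((h[...,0]<5)|(h[...,0]>175))&(h[...,1]>180)&(h[...,2]>90)
n,l,st,ce=cv2.connectedComponentsWithStats(m.astype(np.uint8)); i=1+st[1:,4].argmax()
P=c["P"][...,2]
for z,t in((.035,.006),(.005,.006)):
    k=(l==i)&(abs(P-z)<t); print(z,k.sum(),cv2.minAreaRect((onplane(c,k,z)*1000).astype(np.float32)))
k=(l!=i)&(P>.18)&(P<.24)&(c["P"][...,0]>.4)&(abs(c["P"][...,1]-.35)<.2); print("can top",np.nanmedian(c["P"][k],0))
go(.631,-.088,.30,2.8)
E
```

```text
[  1 185 231] [0.48103673 0.37164919 0.00400669]
0.035 208 ((474.0476989746094, 364.47467041015625), (138.5605010986328, 197.53883361816406), 82.50293731689453)
0.005 2438 ((475.21527099609375, 366.160400390625), (137.38571166992188, 191.80938720703125), 82.50056457519531)
can top [0.81442384 0.36661992 0.18595719]
TCP [0.1917 0.5948 0.4045] toolx 162.14 tilt [-0.     -0.0004] open 0.0855 q7 -0.05 t 0.3 F [-0.3 -0.   0.1]
turn about tool z, rad -0.361
shift cm (tool axes now) [-62.76 -51.51  10.47]
shift cm (after turning) [-40.54 -70.34  10.48]
```

Request:
apply_moves(
  targets=[
    [[0,0,0,0,0,-0.12,0],[0,0,0,0,0,-0.12,0],[0,0,0,0,0,-0.12,0],[-2.25,-3.9,0,0,0,0,0],[-2.25,-3.9,0,0,0,0,0],[-2.25,-3.9,0,0,0,0,0],[-2.25,-3.9,0,0,0,0,0],[-2.25,-3.9,0,0,0,0,0],[-2.25,-3.9,0,0,0,0,0],[-2.25,-3.9,0,0,0,0,0],[-2.25,-3.9,0,0,0,0,0],[-2.25,-3.9,0,0,0,0,0]],
  ],
)

```text
t: 1.5
eef_pos: [0.4115, 0.2523, 0.4049]
tool_rot: [-0.024, 1.0, 0.0, 0.0]
force: [1.1, 0.2, -0.2]
opening: -0.0003
finger_force: 0.0
```

```bash
python3 -c "
from h import *
go(.631,-.088,.25,2.8)"
```

```text
TCP [0.4115 0.2523 0.4049] toolx -177.24 tilt [0.0004 0.0003] open -0.0003 q7 1.03 t 1.5 F [ 1.1  0.2 -0.2]
turn about tool z, rad -0.001
shift cm (tool axes now) [-20.27 -35.05  15.49]
shift cm (after turning) [-20.25 -35.07  15.49]
```

Request:
apply_moves(
  targets=[
    [[-2.25,-3.9,0,0,0,0,0],[-2.25,-3.9,0,0,0,0,0],[-2.25,-3.9,0,0,0,0,0],[-2.25,-3.9,0,0,0,0,0],[-2.25,-3.9,0,0,0,0,0],[-2.25,-3.9,0,0,0,0,0],[-2.25,-3.9,0,0,0,0,0],[-2.25,-3.9,0,0,0,0,0],[-2.25,-3.9,0,0,0,0,0],[0,0,4.9,0,0,0,0],[0,0,4.9,0,0,0,0],[0,0,4.9,0,0,0,0]],
  ],
)

```text
t: 2.7
eef_pos: [0.63, -0.0871, 0.2561]
tool_rot: [-0.024, 1.0, -0.0, 0.0]
force: [1.0, 1.1, 0.0]
opening: 0.0002
finger_force: 0.0
```

Request:
apply_moves(
  targets=[
    [[0,0,0.5,0,0,0,0],[0,0,0.5,0,0,0,0],[0,0,0.4,0,0,0,0],[0,0,0.2,0,0,0,0],[0,0,0.2,0,0,0,0],[0,0,0.1,0,0,0,0],[0,0,0.1,0,0,0,0]],
  ],
)

```text
t: 3.4
eef_pos: [0.6302, -0.0868, 0.2382]
tool_rot: [-0.024, 1.0, -0.0, 0.0]
force: [-0.7, -0.4, 0.3]
opening: 0.0003
finger_force: 0.0
```

Request:
apply_moves(
  targets=[
    [[0,0,0.1,0,0,0,0],[0,0,0.1,0,0,0,0],[0,0,0.1,0,0,0,0],[0,0,0.1,0,0,0,0],[0,0,0.05,0,0,0,0],[0,0,0,0,0,0,0]],
  ],
)

```text
t: 4.0
eef_pos: [0.6301, -0.0868, 0.2335]
tool_rot: [-0.024, 1.0, 0.0, 0.0]
force: [-3.5, 0.4, 6.4]
opening: -0.0001
finger_force: 3.1
```

Request:
apply_moves(
  targets=[
    [[0,0,0.04,0,0,0,0],[0,0.5,0,0,0,0,0],[0,1,0,0,0,0,0],[0,1,0,0,0,0,0],[0,1,0,0,0,0,0],[0,0.5,0,0,0,0,0],[0,0,0,0,0,0,0]],
  ],
)

```text
t: 4.7
eef_pos: [0.6281, -0.0462, 0.2335]
tool_rot: [-0.025, 1.0, 0.0, -0.0]
force: [-5.4, 0.6, 11.3]
opening: 0.0
finger_force: 6.0
```

```bash
python3 - <<'E'
from h import *
c=look("top"); show(blobs(c,"green",.05,.07,.06,100,(.2,.9,-.6,.6)))
go(.63,-.087+.04,.2335)
E
```

```text
px [255. 147.] xy [0.6835 0.0392] rect [0.6709 0.0345] ang 171.7 rang 1.7 size [31. 89.] [26. 80.]
px [313. 178.] xy [ 0.5913 -0.1398] rect [ 0.6037 -0.1374] ang 0.0 rang 2.8 size [ 16. 125.] [ 14. 113.]
TCP [ 0.6282 -0.0465  0.2335] toolx -177.21 tilt [0.0001 0.0003] open -0.0001 q7 1.83 t 4.8 F [-4.7  1.5 12.7]
shift cm (tool axes now) [-0.18 -0.06 -0.  ]
```

Request:
apply_moves(
  targets=[
    [[0,0.8,0,0,0,0,0],[0,1.4,0,0,0,0,0],[0,1.6,0,0,0,0,0],[0,1.6,0,0,0,0,0],[0,1.6,0,0,0,0,0],[0,1.6,0,0,0,0,0],[0,1.6,0,0,0,0,0],[0,1.6,0,0,0,0,0],[0,1.6,0,0,0,0,0],[0,1.4,0,0,0,0,0],[0,1.2,0,0,0,0,0],[0,0.3,0,0,0,0,0]],
  ],
)

```text
t: 5.95
eef_pos: [0.6205, 0.1167, 0.2335]
tool_rot: [-0.025, 1.0, -0.0, 0.001]
force: [-1.7, -7.1, 9.2]
opening: -0.0002
finger_force: 5.0
```

Request:
apply_moves(
  targets=[
    [[0,0.2,0,0,0,0,0],[0,0,-4,0,0,0,4],[0,0,-4,0,0,0,6],[-2,0,-4.5,0,0,0,6],[-2,0,-4.5,0,0,0,6],[0,4,-2.5,0,0,0,6],[0,4.5,0,0,0,0,6],[0,4.5,0,0,0,0,6],[0,4.5,0,0,0,0,6]],
  ],
)

```text
t: 6.85
eef_pos: [0.6514, 0.2963, 0.428]
tool_rot: [-0.024, 1.0, 0.0, 0.0]
force: [0.5, 0.2, -0.7]
opening: 0.0601
finger_force: 0.0
```

```bash
python3 - <<'E'
from h import *
c=look("top"); show(blobs(c,"green",.05,.07,.06,100,(.2,.9,-.6,.6)))
cv2.imwrite("pics/open1.png",cv2.resize(c["img"][110:260,150:430,::-1],None,fx=2.8,fy=2.8,interpolation=cv2.INTER_CUBIC))
go(.63,.3,.4,2.8)
E
```

```text
px [230. 167.] xy [0.6192 0.1105] rect [0.6203 0.1097] ang 90.7 rang 93.3 size [185. 192.] [185. 193.]
TCP [0.6493 0.3052 0.4271] toolx -176.78 tilt [-0.0017  0.0038] open 0.0601 q7 1.26 t 6.9 F [-3.4  8.1 -1.8]
turn about tool z, rad 0.007
shift cm (tool axes now) [ 1.95 -0.42  2.71]
shift cm (after turning) [ 1.95 -0.43  2.71]
```

View pics/open1.png

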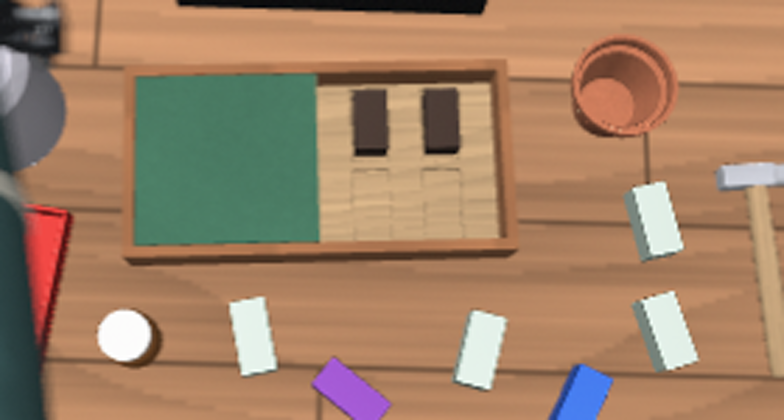

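The lid is parked fully open: its centre moved from y -0.089 to 0.110. Both worn stones are in the +x pockets, 2 and 3, at crop (441,120) and (370,122). Pockets 0 and 1 are empty.

```bash
python3 - <<'E'
from h import *
c=look("top"); P=c["P"]
h=c["hsv"]; print(h[110+120//3+3,150+158],h[110+36,150+132])
COL["dark"]=((0,0,0),(180,255,95))
show(blobs(c,"dark",.034,.046,.040,60,(.5,.8,-.25,.1)))
show(blobs(c,"pale",.03,.048,.038,30,(.2,.9,-.6,.6)))
th=np.radians(2.82); C=np.array([.626,.012]); ax=np.array([np.cos(th),np.sin(th)]); ay=np.array([-ax[1],ax[0]])
for i,(x,y) in enumerate([(-.047,-.14),(-.047,-.06),(.047,-.14),(.047,-.06)]): print("pocket",i,(C+x*ax+y*ay).round(4))
E
```

```text
[11 73 77] [10 71 79]
px [282. 153.] xy [ 0.6742 -0.0464] rect [ 0.6744 -0.0455] ang 0.1 rang 3.4 size [36. 69.] [35. 70.]
px [307. 152.] xy [ 0.6784 -0.1249] rect [ 0.6785 -0.1245] ang 4.7 rang 1.7 size [38. 65.] [37. 68.]
px [384. 188.] xy [ 0.5715 -0.3642] rect [ 0.5716 -0.3641] ang 13.9 rang 13.5 size [37. 78.] [37. 78.]
px [389. 228.] xy [ 0.4487 -0.3725] rect [ 0.449  -0.3724] ang 17.8 rang 18.1 size [37. 78.] [37. 78.]
px [240. 230.] xy [0.4312 0.0762] rect [0.4315 0.0764] ang 12.1 rang 12.5 size [36. 78.] [36. 78.]
px [321. 235.] xy [ 0.4229 -0.1674] rect [ 0.4233 -0.1675] ang 166.9 rang 166.3 size [38. 78.] [38. 77.]
pocket 0 [ 0.5859 -0.1301]
pocket 1 [ 0.582  -0.0502]
pocket 2 [ 0.6798 -0.1255]
pocket 3 [ 0.6759 -0.0456]
```

```bash
python3 - <<'E'
from h import *
c=look("scene"); P=c["P"].reshape(-1,3)
k=(P[:,2]>.08)&(P[:,2]<.3)&(P[:,0]>.35)&(P[:,0]<.9)&(P[:,1]>.15)&(P[:,1]<.5)
q=P[k]; 
for a,b in((.08,.15),(.15,.22),(.22,.3)):
    w=q[(q[:,2]>a)&(q[:,2]<b)]; print(a,len(w),w.min(0).round(3) if len(w) else'',w.max(0).round(3) if len(w) else'')
go(.675,-.0458,.26,2.8)
E
```

```text
0.08 1064 [0.408 0.185 0.08 ] [0.82 0.44 0.15]
0.15 1310 [0.621 0.312 0.15 ] [0.856 0.437 0.216]
0.22 169 [0.639 0.264 0.257] [0.665 0.349 0.3  ]
TCP [0.6507 0.2984 0.4269] toolx -176.95 tilt [-0.0011  0.0005] open 0.0600 q7 1.27 t 7.0 F [ 0.4 -1.5 -0. ]
turn about tool z, rad 0.004
shift cm (tool axes now) [ -0.62 -34.51  16.67]
shift cm (after turning) [ -0.77 -34.51  16.67]
```

Request:
apply_moves(
  targets=[
    [[0,-4.3,0,0,0,0,6],[0,-4.3,0,0,0,0,6],[0,-4.3,0,0,0,0,6],[-0.1,-4.3,0,0,0,0,6],[-0.1,-4.3,0,0,0,0,6],[-0.1,-4.3,0,0,0,0,6],[-0.2,-4.3,2,0,0,0,6],[-0.2,-4.4,2.5,0,0,0,6],[0,0,4.5,0,0,0,6],[0,0,4.5,0,0,0,6],[0,0,3.2,0,0,0,6],[0,0,0,0,0,0,6]],
  ],
)

```text
t: 8.2
eef_pos: [0.6737, -0.0499, 0.2569]
tool_rot: [-0.023, 1.0, -0.0, -0.003]
force: [0.1, -0.5, 0.9]
opening: 0.0602
finger_force: 0.0
```

```bash
python3 -c "
from h import *
go(.675,-.0458,.187,2.8)"
```

```text
TCP [ 0.6737 -0.0499  0.2569] toolx -177.31 tilt [-0.0069 -0.0004] open 0.0602 q7 1.84 t 8.2 F [ 0.1 -0.5  0.9]
turn about tool z, rad -0.002
shift cm (tool axes now) [-0.2   0.4   6.99]
shift cm (after turning) [-0.2   0.4   6.99]
```

Request:
apply_moves(
  targets=[
    [[-0.1,0,0,0,0,0,6],[0,0.2,2,0,0,0,6],[0,0,2,0,0,0,6],[0,0,1.5,0,0,0,6],[0,0,1,0,0,0,6],[0,0,0.4,0,0,0,6],[0,0,0,0,0,0,6],[0,0,0,0,0,0,6]],
  ],
)

```text
t: 9.0
eef_pos: [0.6765, -0.0471, 0.193]
tool_rot: [-0.024, 1.0, -0.0, 0.0]
force: [-0.0, -0.9, -0.2]
opening: 0.0596
finger_force: 0.0
```

```bash
python3 -c "
from h import *
go(.675,-.0458,.187,2.8)"
```

```text
TCP [ 0.6765 -0.0471  0.193 ] toolx -177.24 tilt [ 0.0009 -0.0001] open 0.0596 q7 1.86 t 9.0 F [-0.  -0.9 -0.2]
turn about tool z, rad -0.001
shift cm (tool axes now) [0.14 0.14 0.6 ]
shift cm (after turning) [0.14 0.14 0.6 ]
```

Request:
apply_moves(
  targets=[
    [[0.1,0.1,0.3,0,0,0,6],[0,0,0.2,0,0,0,6],[0,0,0,0,0,0,3],[0,0,0,0,0,0,3],[0,0,0,0,0,0,3],[0,0,0,0,0,0,3],[0,0,0,0,0,0,3]],
  ],
  force=50,
)

```text
t: 9.7
eef_pos: [0.6753, -0.0461, 0.1875]
tool_rot: [-0.024, 1.0, -0.0, 0.0]
force: [-1.4, -0.2, 5.6]
opening: 0.0374
finger_force: 54.1
```

Request:
apply_moves(
  targets=[
    [[0,0,-1,0,0,0,3],[0,0,-2,0,0,0,3],[0,0,-4,0,0,0,3],[0,0,-4,0,0,0,3],[0,0,-2,0,0,0,3],[0,0,0,0,0,0,3]],
  ],
)

```text
t: 10.3
eef_pos: [0.6757, -0.0462, 0.321]
tool_rot: [-0.024, 1.0, -0.0, 0.002]
force: [0.4, 0.3, -1.9]
opening: 0.0371
finger_force: 50.4
```

```bash
python3 -c "
from h import *
go(.51,.10,.32)
go(.474+.045,.365-.005,.32,-7.5)"
```

```text
TCP [ 0.6757 -0.0462  0.321 ] toolx -177.24 tilt [0.0049 0.    ] open 0.0371 q7 1.82 t 10.3 F [ 0.4  0.3 -1.9]
shift cm (tool axes now) [15.84 15.4   0.02]
TCP [ 0.6757 -0.0462  0.321 ] toolx -177.24 tilt [0.0049 0.    ] open 0.0371 q7 1.82 t 10.3 F [ 0.4  0.3 -1.9]
turn about tool z, rad 0.179
shift cm (tool axes now) [1.369e+01 4.133e+01 2.000e-02]
shift cm (after turning) [ 2.083e+01  3.823e+01 -1.000e-02]
```

Request:
apply_moves(
  targets=[
    [[0,0,0,0,0,0.09,3],[0,0,0,0,0,0.09,3],[4,2,0,0,0,0,3],[4,2,0,0,0,0,3],[4,2,0,0,0,0,3],[4,2,0,0,0,0,3],[0.8,4.3,0,0,0,0,3],[0.8,4.3,0,0,0,0,3],[0.8,4.3,0,0,0,0,3],[0.8,4.3,0,0,0,0,3],[0.8,4.3,0,0,0,0,3],[0.8,4.3,0,0,0,0,3]],
  ],
)

```text
t: 11.5
eef_pos: [0.5126, 0.3181, 0.3164]
tool_rot: [0.066, 0.998, -0.0, -0.001]
force: [1.0, -0.3, -1.4]
opening: 0.0377
finger_force: 50.4
```

Request:
apply_moves(
  targets=[
    [[0,4.3,0,0,0,0,3],[0,0,0,0,0,0,3],[0,0,3,0,0,0,3],[0,0,3,0,0,0,3],[0,0,2,0,0,0,3]],
  ],
)

```text
t: 12.0
eef_pos: [0.5182, 0.3586, 0.2344]
tool_rot: [0.066, 0.998, -0.001, -0.001]
force: [0.0, -1.1, -1.1]
opening: 0.0373
finger_force: 50.7
```

```bash
python3 -c "
from h import *
go(.474+.045,.365-.005,.188,-7.5)"
```

```text
TCP [0.5182 0.3586 0.2344] toolx 172.46 tilt [-0.0024 -0.002 ] open 0.0373 q7 0.97 t 12.0 F [ 0.  -1.1 -1.1]
turn about tool z, rad -0.001
shift cm (tool axes now) [-0.07  0.16  4.63]
shift cm (after turning) [-0.07  0.16  4.63]
```

Request:
apply_moves(
  targets=[
    [[0,0,2,0,0,0,3],[0,0,1.5,0,0,0,3],[0,0,0.7,0,0,0,3],[0,0,0,0,0,0,3],[0,0,0,0,0,0,6],[0,0,0,0,0,0,6],[0,0,0,0,0,0,6],[0,0,-2,0,0,0,6],[0,0,-4,0,0,0,6],[0,0,-4,0,0,0,6],[0,0,-2,0,0,0,6]],
  ],
)

```text
t: 13.1
eef_pos: [0.5195, 0.3591, 0.3191]
tool_rot: [0.066, 0.998, 0.001, 0.002]
force: [-0.3, -0.1, -0.4]
opening: 0.0602
finger_force: 0.0
```

```bash
python3 -c "
from h import *
go(.679,-.125,.26,2.8)"
```

```text
TCP [0.5195 0.3591 0.3191] toolx 172.44 tilt [0.0033 0.0027] open 0.0602 q7 0.94 t 13.1 F [-0.3 -0.1 -0.4]
turn about tool z, rad -0.181
shift cm (tool axes now) [-22.16 -45.91   5.83]
shift cm (after turning) [-13.55 -49.15   5.8 ]
```

Request:
apply_moves(
  targets=[
    [[0,-2,0,0,0,-0.09,6],[0,-4,0,0,0,-0.09,6],[0,-4.5,0,0,0,0,6],[0,-4.5,0,0,0,0,6],[0,-4.5,0,0,0,0,6],[-0.5,-4.5,0,0,0,0,6],[-2.4,-4.2,0,0,0,0,6],[-2.4,-4.2,0,0,0,0,6],[-2.4,-4.2,0,0,0,0,6],[-2.4,-4.2,0,0,0,0,6],[-2.4,-4.2,0,0,0,0,6],[-1.5,-3.5,2.5,0,0,0,6]],
  ],
)

```text
t: 14.3
eef_pos: [0.677, -0.1214, 0.2933]
tool_rot: [-0.024, 1.0, -0.001, 0.003]
force: [0.8, 0.6, 0.8]
opening: 0.0603
finger_force: 0.0
```

Request:
apply_moves(
  targets=[
    [[0,0,2,0,0,0,6],[0,0,1,0,0,0,6],[0,0,0,0,0,0,6]],
  ],
)

```text
t: 14.6
eef_pos: [0.6747, -0.1177, 0.2592]
tool_rot: [-0.024, 1.0, 0.0, -0.001]
force: [-0.8, 0.7, 0.0]
opening: 0.0601
finger_force: 0.0
```

```bash
python3 -c "
from h import *
go(.679,-.125,.187,2.8)"
```

```text
TCP [ 0.6747 -0.1177  0.2592] toolx -177.19 tilt [-0.0019  0.0007] open 0.0601 q7 1.95 t 14.6 F [-0.8  0.7  0. ]
turn about tool z, rad 0.000
shift cm (tool axes now) [-0.41 -0.76  7.21]
shift cm (after turning) [-0.41 -0.76  7.21]
```

Request:
apply_moves(
  targets=[
    [[-0.4,-0.8,0,0,0,0,6],[0,0,2,0,0,0,6],[0,0,2,0,0,0,6],[0,0,1.5,0,0,0,6],[0,0,1,0,0,0,6],[0,0,0.5,0,0,0,6],[0,0,0.1,0,0,0,6],[0,0,0,0,0,0,3],[0,0,0,0,0,0,3],[0,0,0,0,0,0,3],[0,0,0,0,0,0,3],[0,0,0,0,0,0,3]],
  ],
)

```text
t: 15.8
eef_pos: [0.6797, -0.1265, 0.1901]
tool_rot: [-0.024, 1.0, -0.0, 0.001]
force: [-0.2, 0.7, 6.8]
opening: 0.0368
finger_force: 51.4
```

Request:
apply_moves(
  targets=[
    [[0,0,-1,0,0,0,3],[0,0,-2,0,0,0,3],[0,0,-4,0,0,0,3],[0,0,-4,0,0,0,3],[0,0,-2,0,0,0,3],[0,0,0,0,0,0,3]],
  ],
)

```text
t: 16.4
eef_pos: [0.68, -0.1266, 0.3234]
tool_rot: [-0.024, 1.0, -0.0, 0.003]
force: [-0.2, 0.2, -0.7]
opening: 0.0373
finger_force: 50.5
```

```bash
python3 - <<'E'
from h import *
c=look("top"); COL["dark"]=((0,0,0),(180,255,95))
print("tray");show(blobs(c,"dark",.03,.045,.037,40,(.3,.6,.25,.48)))
print("pale");show(blobs(c,"pale",.03,.048,.038,30,(.2,.9,-.6,.6)))
go(.474-.045,.365+.006,.188,-7.5)
E
```

```text
tray
px [149. 199.] xy [0.5169 0.3562] rect [0.5181 0.3564] ang 170.4 rang 172.1 size [38. 66.] [36. 66.]
pale
px [385. 188.] xy [ 0.5716 -0.3643] rect [ 0.5719 -0.3642] ang 13.0 rang 13.2 size [37. 78.] [37. 78.]
px [389. 228.] xy [ 0.4489 -0.3724] rect [ 0.449  -0.3724] ang 18.2 rang 18.1 size [37. 78.] [37. 79.]
px [239. 224.] xy [0.4484 0.08  ] rect [0.4463 0.0795] ang 10.0 rang 13.2 size [35. 47.] [34. 44.]
TCP [ 0.6795 -0.1264  0.321 ] toolx -177.23 tilt [ 0.0026 -0.0002] open 0.0369 q7 1.94 t 16.4 F [-0.2  0.4 -2. ]
turn about tool z, rad 0.179
shift cm (tool axes now) [22.66 50.89 13.23]
shift cm (after turning) [31.36 46.05 13.2 ]
```

Request:
apply_moves(
  targets=[
    [[0,0,0,0,0,0.09,3],[0,0,0,0,0,0.09,3],[4,2,0,0,0,0,3],[4,2,0,0,0,0,3],[4,2,0,0,0,0,3],[4,2,0,0,0,0,3],[1.75,4.25,0,0,0,0,3],[1.75,4.25,0,0,0,0,3],[1.75,4.25,0,0,0,0,3],[1.75,4.25,0,0,0,0,3],[1.75,4.25,0,0,0,0,3],[1.75,4.25,0,0,0,0,3]],
  ],
)

```text
t: 17.65
eef_pos: [0.4595, 0.2422, 0.3183]
tool_rot: [0.066, 0.998, -0.0, -0.001]
force: [1.3, -1.2, -1.1]
opening: 0.0371
finger_force: 50.5
```

Request:
apply_moves(
  targets=[
    [[1.6,4.2,0,0,0,0,3],[1.6,4.2,0,0,0,0,3],[1.6,4.2,0,0,0,0,3],[0,0,0,0,0,0,3],[0,0,3,0,0,0,3],[0,0,3,0,0,0,3],[0,0,2,0,0,0,3],[0,0,0,0,0,0,3]],
  ],
)

```text
t: 18.45
eef_pos: [0.4287, 0.3709, 0.2359]
tool_rot: [0.066, 0.998, -0.002, -0.002]
force: [-0.2, 0.3, -0.7]
opening: 0.0371
finger_force: 50.6
```

```bash
python3 -c "
from h import *
go(.474-.045,.365+.006,.191,-7.5)"
```

```text
TCP [0.4287 0.3709 0.2359] toolx 172.45 tilt [-0.004  -0.0044] open 0.0371 q7 0.84 t 18.4 F [-0.2  0.3 -0.7]
turn about tool z, rad -0.001
shift cm (tool axes now) [-0.05  0.04  4.49]
shift cm (after turning) [-0.05  0.04  4.49]
```

Request:
apply_moves(
  targets=[
    [[0,0,2,0,0,0,3],[0,0,1.5,0,0,0,3],[0,0,0.7,0,0,0,3],[0,0,0,0,0,0,3],[0,0,0,0,0,0,6],[0,0,0,0,0,0,6],[0,0,0,0,0,0,6],[0,0,-2,0,0,0,6],[0,0,-4,0,0,0,6],[0,0,-4,0,0,0,6],[0,0,-2,0,0,0,6],[0,0,0,0,0,0,6]],
  ],
)

```text
t: 19.65
eef_pos: [0.4303, 0.3722, 0.3206]
tool_rot: [0.066, 0.998, 0.002, 0.002]
force: [1.1, 0.1, -0.6]
opening: 0.06
finger_force: 0.0
```

```bash
python3 - <<'E'
from h import *
c=look("top"); COL["dark"]=((0,0,0),(180,255,95))
print("tray");show(blobs(c,"dark",.03,.045,.037,40,(.3,.6,.25,.48)))
print("pale");show(blobs(c,"pale",.03,.048,.038,30,(.2,.9,-.6,.6)))
go(.4315,.0765,.24,12.2)
E
```

```text
tray
px [149. 199.] xy [0.5174 0.3566] rect [0.5181 0.3564] ang 172.7 rang 172.1 size [38. 66.] [37. 67.]
px [143. 230.] xy [0.4236 0.3666] rect [0.4295 0.3687] ang 161.0 rang 170.5 size [37. 66.] [36. 71.]
pale
px [385. 188.] xy [ 0.5715 -0.3643] rect [ 0.5719 -0.3642] ang 13.4 rang 13.2 size [37. 78.] [37. 78.]
px [389. 228.] xy [ 0.4488 -0.3725] rect [ 0.449  -0.3724] ang 18.2 rang 18.1 size [37. 78.] [37. 79.]
px [240. 230.] xy [0.4311 0.0762] rect [0.4315 0.0764] ang 11.9 rang 12.5 size [36. 78.] [36. 78.]
px [321. 235.] xy [ 0.4231 -0.1674] rect [ 0.4234 -0.1675] ang 166.3 rang 166.3 size [38. 77.] [38. 77.]
TCP [0.4298 0.372  0.3187] toolx 172.46 tilt [0.0019 0.0023] open 0.0603 q7 0.81 t 19.7 F [ 0.3 -1.2 -0.6]
turn about tool z, rad -0.345
shift cm (tool axes now) [ -4.03 -29.29   7.8 ]
shift cm (after turning) [  6.09 -28.93   7.78]
```

Request:
apply_moves(
  targets=[
    [[0,0,0,0,0,-0.115,6],[0,0,0,0,0,-0.115,6],[0,0,0,0,0,-0.115,6],[0.9,-4.1,0,0,0,0,6],[0.9,-4.1,0,0,0,0,6],[0.9,-4.1,0,0,0,0,6],[0.9,-4.1,0,0,0,0,6],[0.8,-4.1,0,0,0,0,6],[0.8,-4.2,0,0,0,0,6],[0.8,-4.1,3,0,0,0,6],[0,0,4,0,0,0,6],[0,0,0,0,0,0,6]],
  ],
)

```text
t: 20.9
eef_pos: [0.4304, 0.0776, 0.2443]
tool_rot: [-0.105, 0.994, -0.001, -0.004]
force: [0.1, 1.0, 0.7]
opening: 0.0601
finger_force: 0.0
```

```bash
python3 - <<'E'
from h import *
go(.4313,.0768,.180,12.2)
E
```

```text
TCP [0.4304 0.0776 0.2443] toolx -167.90 tilt [-0.0068 -0.0029] open 0.0601 q7 1.71 t 20.9 F [0.1 1.  0.7]
turn about tool z, rad -0.002
shift cm (tool axes now) [-0.12 -0.09  6.43]
shift cm (after turning) [-0.12 -0.09  6.43]
```

Request:
apply_moves(
  targets=[
    [[0,-0.1,2,0,0,0,6],[0,0,2,0,0,0,6],[0,0,1.5,0,0,0,6],[0,0,0.6,0,0,0,6],[0,0,0.3,0,0,0,6],[0,0,0,0,0,0,6],[0,0,0,0,0,0,6]],
  ],
)

```text
t: 21.6
eef_pos: [0.4324, 0.078, 0.1847]
tool_rot: [-0.107, 0.994, 0.0, 0.0]
force: [-0.6, -0.2, 0.7]
opening: 0.0601
finger_force: 0.0
```

```bash
python3 - <<'E'
from h import *
go(.4313,.0768,.180,12.2)
E
```

```text
TCP [0.4324 0.078  0.1847] toolx -167.77 tilt [0.0008 0.0003] open 0.0601 q7 1.78 t 21.6 F [-0.6 -0.2  0.7]
turn about tool z, rad 0.001
shift cm (tool axes now) [ 0.14 -0.09  0.47]
shift cm (after turning) [ 0.14 -0.09  0.47]
```

Request:
apply_moves(
  targets=[
    [[0.15,-0.1,0.3,0,0,0,6],[0,0,0.15,0,0,0,6],[0,0,0,0,0,0,3],[0,0,0,0,0,0,3],[0,0,0,0,0,0,3],[0,0,0,0,0,0,3],[0,0,0,0,0,0,3]],
  ],
  force=60,
)

```text
t: 22.3
eef_pos: [0.431, 0.0764, 0.1797]
tool_rot: [-0.106, 0.994, 0.0, 0.0]
force: [-1.6, -1.1, 6.7]
opening: 0.0376
finger_force: 60.2
```

Request:
apply_moves(
  targets=[
    [[0,0,-1,0,0,0,3],[0,0,-2,0,0,0,3],[0,0,-4,0,0,0,3],[0,0,-4,0,0,0,3],[0,0,0,0,0,0,3]],
  ],
)

```text
t: 22.8
eef_pos: [0.4319, 0.0765, 0.294]
tool_rot: [-0.106, 0.994, 0.001, 0.003]
force: [0.2, 0.5, -3.4]
opening: 0.0374
finger_force: 61.1
```

```bash
python3 - <<'E'
from h import *
go(.582,-.0502,.29,2.8)
E
```

```text
TCP [0.4319 0.0765 0.294 ] toolx -167.80 tilt [0.0063 0.0025] open 0.0374 q7 1.67 t 22.8 F [ 0.2  0.5 -3.4]
turn about tool z, rad 0.164
shift cm (tool axes now) [-11.99 -15.56   0.47]
shift cm (after turning) [-14.37 -13.39   0.48]
```

Request:
apply_moves(
  targets=[
    [[0,0,0,0,0,0.082,3],[0,0,0,0,0,0.082,3],[-2.9,-2.7,0,0,0,0,3],[-2.9,-2.7,0,0,0,0,3],[-2.9,-2.7,0,0,0,0,3],[-2.9,-2.7,0,0,0,0,3],[-2.8,-2.6,0,0,0,0,3],[0,0,2,0,0,0,3],[0,0,2,0,0,0,3],[0,0,0,0,0,0,3],[0,0,0,0,0,0,3]],
  ],
)

```text
t: 23.9
eef_pos: [0.5812, -0.0503, 0.2497]
tool_rot: [-0.025, 1.0, -0.0, -0.0]
force: [0.5, -0.1, -1.1]
opening: 0.0374
finger_force: 60.8
```

```bash
python3 - <<'E'
from h import *
c=look("top")
print("pale");show(blobs(c,"pale",.03,.15,.1,20,(.5,.9,-.2,.1)))
go(.582,-.0502,.21,2.8)
E
```

```text
pale
TCP [ 0.5815 -0.0502  0.2503] toolx -177.17 tilt [ 0.0005 -0.0001] open 0.0370 q7 1.89 t 23.9 F [ 0.5 -0.5 -2.1]
turn about tool z, rad 0.000
shift cm (tool axes now) [-0.05 -0.    4.03]
shift cm (after turning) [-0.05 -0.    4.03]
```

Request:
apply_moves(
  targets=[
    [[0,0,2,0,0,0,3],[0,0,1.8,0,0,0,3],[0,0,1,0,0,0,3],[0,0,0.4,0,0,0,3],[0,0,0.2,0,0,0,3],[0,0,0.2,0,0,0,3],[0,0,0.2,0,0,0,3],[0,0,0.2,0,0,0,3],[0,0,0.1,0,0,0,3],[0,0,0,0,0,0,3]],
  ],
)

```text
t: 24.95
eef_pos: [0.5814, -0.0504, 0.1884]
tool_rot: [-0.024, 1.0, -0.0, 0.0]
force: [0.1, -1.4, -3.3]
opening: 0.0369
finger_force: 61.0
```

Request:
apply_moves(
  targets=[
    [[0,0,0.05,0,0,0,3],[0,0,0,0,0,0,5.5],[0,0,0,0,0,0,5.5],[0,0,0,0,0,0,5.5],[0,0,-1,0,0,0,5.5],[0,0,-3,0,0,0,5.5],[0,0,-4,0,0,0,5.5],[4,0,-2,0,0,0,6],[4,-3,0,0,0,0,6],[2,-4,0,0,0,0,6],[0,0,0,0,0,0,6]],
  ],
)

```text
t: 26.05
eef_pos: [0.4824, -0.1296, 0.2893]
tool_rot: [-0.021, 1.0, -0.0, 0.0]
force: [1.0, 1.4, -0.1]
opening: 0.0601
finger_force: 0.0
```

```bash
python3 - <<'E'
from h import *
c=look("top")
print("seated");show(blobs(c,"pale",.03,.06,.046,20,(.5,.9,-.2,.1)))
print("pale");show(blobs(c,"pale",.03,.048,.038,30,(.2,.9,-.6,.6)))
go(.4233,-.1688,.24,166.5)
E
```

```text
seated
px [282. 181.] xy [ 0.5817 -0.0485] rect [ 0.5823 -0.0488] ang 1.7 rang 1.0 size [34. 75.] [36. 78.]
pale
px [282. 181.] xy [ 0.583  -0.0492] rect [ 0.5842 -0.0494] ang 1.5 rang 1.0 size [34. 76.] [37. 78.]
px [385. 188.] xy [ 0.5715 -0.3643] rect [ 0.5719 -0.3642] ang 13.4 rang 13.2 size [37. 78.] [37. 78.]
px [389. 228.] xy [ 0.4488 -0.3724] rect [ 0.449  -0.3724] ang 18.3 rang 18.1 size [37. 78.] [37. 78.]
TCP [ 0.4838 -0.1273  0.2891] toolx -177.42 tilt [ 0.0012 -0.0002] open 0.0600 q7 2.02 t 26.1 F [-0.   0.5 -0.4]
turn about tool z, rad 0.281
shift cm (tool axes now) [ 6.24 -3.87  4.9 ]
shift cm (after turning) [ 4.92 -5.44  4.91]
```

Request:
apply_moves(
  targets=[
    [[0,0,0,0,0,0.094,6],[0,0,0,0,0,0.094,6],[0,0,0,0,0,0.093,6],[2.5,-2.7,0,0,0,0,6],[2.4,-2.7,0,0,0,0,6],[0,0,3,0,0,0,6],[0,0,2,0,0,0,6],[0,0,0,0,0,0,6],[0,0,0,0,0,0,6]],
  ],
)

```text
t: 27.0
eef_pos: [0.4254, -0.1661, 0.2385]
tool_rot: [0.115, 0.993, -0.0, -0.0]
force: [-0.2, 0.2, 0.1]
opening: 0.0603
finger_force: 0.0
```

```bash
python3 - <<'E'
from h import *
go(.4233,-.1688,.180,166.5)
E
```

```text
TCP [ 0.4254 -0.1661  0.2385] toolx 166.75 tilt [-0.0002 -0.0001] open 0.0603 q7 1.95 t 27.0 F [-0.2  0.2  0.1]
turn about tool z, rad 0.004
shift cm (tool axes now) [ 0.14 -0.3   5.85]
shift cm (after turning) [ 0.14 -0.31  5.85]
```

Request:
apply_moves(
  targets=[
    [[0.15,-0.3,0,0,0,0,6],[0,0,2,0,0,0,6],[0,0,2,0,0,0,6],[0,0,1,0,0,0,6],[0,0,0.5,0,0,0,6],[0,0,0.3,0,0,0,6],[0,0,0,0,0,0,6],[0,0,0,0,0,0,3],[0,0,0,0,0,0,3],[0,0,0,0,0,0,3],[0,0,0,0,0,0,3],[0,0,0,0,0,0,3]],
  ],
)

```text
t: 28.2
eef_pos: [0.4229, -0.1691, 0.1807]
tool_rot: [0.116, 0.993, 0.0, 0.001]
force: [-3.5, 1.1, 11.5]
opening: 0.0371
finger_force: 59.6
```

Request:
apply_moves(
  targets=[
    [[0,0,-1,0,0,0,3],[0,0,-2,0,0,0,3],[0,0,-4,0,0,0,3],[0,0,-4,0,0,0,3],[0,0,0,0,0,0,3],[0,0,0,0,0,0,3]],
  ],
)

```text
t: 28.8
eef_pos: [0.4227, -0.1687, 0.2909]
tool_rot: [0.115, 0.993, 0.0, 0.001]
force: [-0.4, 1.3, -4.4]
opening: 0.0369
finger_force: 61.2
```

```bash
python3 - <<'E'
from h import *
c=look("top")
print("held");show(blobs(c,"pale",.08,.2,.14,20,(.2,.9,-.6,.6)))
print("pale");show(blobs(c,"pale",.03,.06,.038,30,(.2,.9,-.6,.6)))
go(.5857,-.1303,.29,2.8)
E
```

```text
held
px [484. 222.] xy [ 0.4591 -0.6034] rect [ 0.4605 -0.6034] ang 27.3 rang 25.4 size [13. 36.] [12. 34.]
px [488. 233.] xy [ 0.4297 -0.6106] rect [ 0.4287 -0.6107] ang 44.0 rang 91.3 size [14. 15.] [14. 17.]
pale
px [282. 181.] xy [ 0.5836 -0.0491] rect [ 0.5842 -0.0494] ang 1.8 rang 1.0 size [34. 76.] [36. 78.]
px [384. 188.] xy [ 0.5714 -0.3641] rect [ 0.5719 -0.3642] ang 13.8 rang 13.2 size [37. 78.] [37. 78.]
px [395. 235.] xy [ 0.4258 -0.391 ] rect [ 0.4277 -0.3937] ang 168.7 rang 162.5 size [16. 38.] [16. 32.]
TCP [ 0.4225 -0.1687  0.29  ] toolx 166.74 tilt [0.0002 0.0003] open 0.0371 q7 1.89 t 28.9 F [-0.5 -0.4 -3.6]
turn about tool z, rad -0.280
shift cm (tool axes now) [-1.501e+01  7.480e+00  1.000e-02]
shift cm (after turning) [-16.49   3.03   0.  ]
```

Request:
apply_moves(
  targets=[
    [[0,0,0,0,0,-0.094,3],[0,0,0,0,0,-0.094,3],[0,0,0,0,0,-0.093,3],[-4.1,0.8,0,0,0,0,3],[-4.1,0.8,0,0,0,0,3],[-4.1,0.7,0,0,0,0,3],[-4.1,0.7,0,0,0,0,3],[0,0,2,0,0,0,3],[0,0,2,0,0,0,3],[0,0,0,0,0,0,3],[0,0,0,0,0,0,3]],
  ],
)

```text
t: 29.95
eef_pos: [0.5846, -0.1312, 0.2493]
tool_rot: [-0.024, 1.0, 0.0, -0.001]
force: [0.1, 0.6, -1.7]
opening: 0.0373
finger_force: 60.9
```

```bash
python3 - <<'E'
from h import *
go(.5857,-.1303,.1885,2.8)
E
```

```text
TCP [ 0.5846 -0.1312  0.2493] toolx -177.21 tilt [-0.0022 -0.    ] open 0.0373 q7 2.05 t 29.9 F [ 0.1  0.6 -1.7]
turn about tool z, rad -0.000
shift cm (tool axes now) [-0.12  0.08  6.08]
shift cm (after turning) [-0.12  0.08  6.08]
```

Request:
apply_moves(
  targets=[
    [[-0.1,0.05,2,0,0,0,3],[0,0,1.8,0,0,0,3],[0,0,1,0,0,0,3],[0,0,0.4,0,0,0,3],[0,0,0.2,0,0,0,3],[0,0,0.2,0,0,0,3],[0,0,0.2,0,0,0,3],[0,0,0.2,0,0,0,3],[0,0,0.05,0,0,0,3],[0,0,0,0,0,0,3]],
  ],
)

```text
t: 30.95
eef_pos: [0.586, -0.1304, 0.1895]
tool_rot: [-0.025, 1.0, -0.0, 0.0]
force: [-0.4, 0.8, -2.4]
opening: 0.0373
finger_force: 61.1
```

Request:
apply_moves(
  targets=[
    [[0,0,0,0,0,0,5.5],[0,0,0,0,0,0,5.5],[0,0,0,0,0,0,5.5],[0,0,-1,0,0,0,5.5],[0,0,-3,0,0,0,5.5],[0,0,-4,0,0,0,5.5],[4,3,-2,0,0,0,6],[3,3,0,0,0,0,6],[0,0,0,0,0,0,6]],
  ],
)

```text
t: 31.85
eef_pos: [0.5133, -0.073, 0.289]
tool_rot: [-0.026, 1.0, 0.001, -0.0]
force: [0.1, -0.2, 0.2]
opening: 0.0604
finger_force: 0.0
```

```bash
python3 - <<'E'
from h import *
c=look("top")
print("seated");show(blobs(c,"pale",.042,.06,.046,20,(.5,.9,-.2,.1)))
print("pale");show(blobs(c,"pale",.03,.048,.038,30,(.2,.9,-.6,-.2)))
cv2.imwrite("pics/mid.png",cv2.resize(c["img"][110:290,200:430,::-1],None,fx=3,fy=3,interpolation=cv2.INTER_CUBIC))
go(.5718,-.367,.24,13.5)
E
```

```text
seated
pale
px [385. 188.] xy [ 0.5715 -0.3643] rect [ 0.5719 -0.3642] ang 13.3 rang 13.2 size [37. 78.] [37. 78.]
px [389. 228.] xy [ 0.4487 -0.3725] rect [ 0.449  -0.3724] ang 18.4 rang 18.1 size [37. 78.] [37. 78.]
TCP [ 0.515  -0.0744  0.2892] toolx -177.05 tilt [0.0008 0.0014] open 0.0603 q7 1.93 t 31.9 F [ 0.3 -0.  -0.5]
turn about tool z, rad -0.184
shift cm (tool axes now) [ -4.16 -29.52   4.88]
shift cm (after turning) [  1.31 -29.79   4.88]
```

View pics/mid.png

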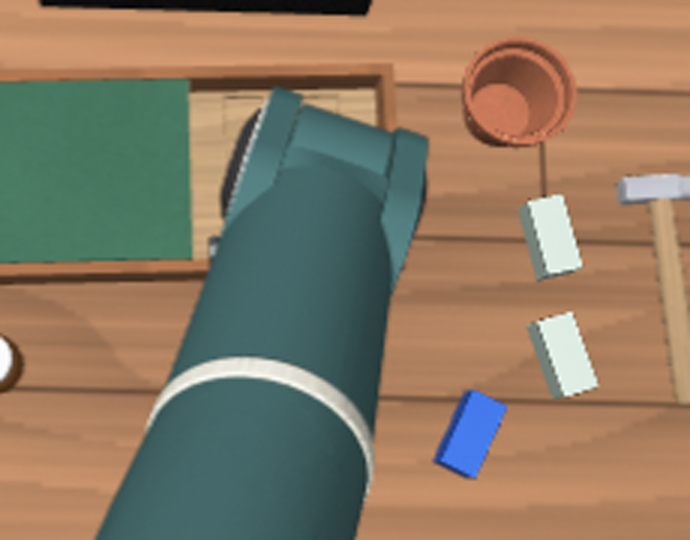

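Pockets 0 and 1 are hidden by the arm here. The two remaining stones are unmoved at crop (551,237) and (563,355), with blue at (470,433). The wrist would come near its range on these two, so I flip the grasp by half a turn.

Request:
apply_moves(
  targets=[
    [[0,0,0,0,0,0.148,6],[0,0,0,0,0,0.148,6],[0,0,0,0,0,0.148,6],[0,0,0,0,0,0.148,6],[0,0,0,0,0,0.148,6],[0,0,0,0,0,0.148,6],[0,0,0,0,0,0.148,6],[0,0,0,0,0,0.148,6],[0,0,0,0,0,0.148,6],[0,0,0,0,0,0.148,6],[0,0,0,0,0,0.148,6],[0,0,0,0,0,0.148,6]],
  ],
)

```text
t: 33.1
eef_pos: [0.5166, -0.0764, 0.2886]
tool_rot: [0.762, 0.647, 0.0, 0.0]
force: [-0.0, -0.4, -0.0]
opening: 0.0599
finger_force: 0.0
```

Request:
apply_moves(
  targets=[
    [[0,0,0,0,0,0.148,6],[0,0,0,0,0,0.148,6],[0,0,0,0,0,0.148,6],[0,0,0,0,0,0.148,6],[0,0,0,0,0,0.148,6],[0,0,0,0,0,0.148,6],[0,0,0,0,0,0.148,6],[0,0,0,0,0,0.148,6],[0,4,0,0,0,0,6],[0,4,0,0,0,0,6],[0,4,0,0,0,0,6],[0,4,0,0,0,0,6]],
  ],
)

```text
t: 34.3
eef_pos: [0.5534, -0.2336, 0.2885]
tool_rot: [0.993, 0.115, 0.0, 0.0]
force: [0.2, 0.3, 0.6]
opening: 0.0602
finger_force: 0.0
```

```bash
python3 - <<'E'
from h import *
c=look("top")
print("seated");show(blobs(c,"pale",.036,.06,.046,20,(.5,.9,-.2,.1)))
print("pale");show(blobs(c,"pale",.03,.048,.038,30,(.2,.9,-.6,-.2)))
P=c["P"]; k=(P[...,2]>.06)&(P[...,2]<.1)&(P[...,0]>.6)&(P[...,0]<.85)&(P[...,1]<-.25)&(P[...,1]>-.5); q=P[k]; print("pot",q.min(0).round(3),q.max(0).round(3))
go(.5718,-.367,.24,13.4)
E
```

```text
seated
px [281. 172.] xy [ 0.6096 -0.0443] rect [ 0.6056 -0.0469] ang 120.5 rang 91.6 size [28. 31.] [22. 36.]
pale
px [387. 195.] xy [ 0.5486 -0.3698] rect [ 0.5485 -0.3697] ang 101.9 rang 101.0 size [30. 37.] [30. 37.]
px [389. 228.] xy [ 0.4488 -0.3724] rect [ 0.4489 -0.3725] ang 18.3 rang 18.1 size [37. 78.] [37. 78.]
pot [ 0.714 -0.333  0.06 ] [ 0.769 -0.262  0.085]
TCP [ 0.5527 -0.2398  0.2893] toolx 12.95 tilt [ 0.0015 -0.0042] open 0.0601 q7 -0.34 t 34.4 F [-6.7 -3.7 -1.2]
turn about tool z, rad -0.008
shift cm (tool axes now) [-1.   12.8   4.99]
shift cm (after turning) [-1.1  12.8   4.99]
```

Request:
apply_moves(
  targets=[
    [[-0.4,4.2,0,0,0,0,6],[-0.3,4.2,0,0,0,0,6],[-0.3,4.2,0,0,0,0,6],[0,0,2.5,0,0,0,6],[0,0,2.4,0,0,0,6],[0,0,0,0,0,0,6],[0,0,0,0,0,0,6],[0,0,0,0,0,0,6]],
  ],
)

```text
t: 35.15
eef_pos: [0.5722, -0.3568, 0.2406]
tool_rot: [0.993, 0.115, 0.001, 0.001]
force: [0.1, -0.2, 1.3]
opening: 0.06
finger_force: 0.0
```

```bash
python3 - <<'E'
from h import *
go(.5718,-.3665,.180,13.4)
E
```

```text
TCP [ 0.5722 -0.3568  0.2406] toolx 13.25 tilt [ 0.0012 -0.0011] open 0.0600 q7 -0.21 t 35.1 F [ 0.1 -0.2  1.3]
turn about tool z, rad -0.003
shift cm (tool axes now) [-0.26  0.93  6.06]
shift cm (after turning) [-0.26  0.93  6.06]
```

Request:
apply_moves(
  targets=[
    [[-0.3,0.9,0,0,0,0,6],[0,0,2,0,0,0,6],[0,0,2,0,0,0,6],[0,0,1,0,0,0,6],[0,0,0.6,0,0,0,6],[0,0,0.4,0,0,0,6],[0,0,0,0,0,0,6],[0,0,0,0,0,0,3],[0,0,0,0,0,0,3],[0,0,0,0,0,0,3],[0,0,0,0,0,0,3],[0,0,0,0,0,0,3]],
  ],
)

```text
t: 36.35
eef_pos: [0.5711, -0.3662, 0.1798]
tool_rot: [0.993, 0.115, 0.0, 0.0]
force: [-0.9, 0.5, 6.1]
opening: 0.0374
finger_force: 61.3
```

Request:
apply_moves(
  targets=[
    [[0,0,-1,0,0,0,3],[0,0,-2,0,0,0,3],[0,0,-4,0,0,0,3],[0,0,-4,0,0,0,3],[0,0,0,0,0,0,3],[0,0,0,0,0,0,3]],
  ],
)

```text
t: 36.95
eef_pos: [0.5709, -0.366, 0.2908]
tool_rot: [0.993, 0.115, 0.001, 0.0]
force: [-0.2, -0.6, -3.7]
opening: 0.0371
finger_force: 60.8
```

```bash
python3 - <<'E'
from h import *
c=look("top")
print("seated");show(blobs(c,"pale",.036,.06,.046,20,(.5,.9,-.2,.1)))
go(.6798,-.1257,.29,2.8)
E
```

```text
seated
px [282. 175.] xy [ 0.6015 -0.0464] rect [ 0.5978 -0.0486] ang 153.1 rang 1.0 size [34. 44.] [33. 42.]
px [307. 170.] xy [ 0.6174 -0.1228] rect [ 0.619  -0.1239] ang 105.5 rang 110.4 size [12. 36.] [12. 37.]
TCP [ 0.5708 -0.3658  0.2895] toolx 13.23 tilt [0.0004 0.0003] open 0.0369 q7 -0.23 t 37.0 F [-1.2 -0.9 -2.8]
turn about tool z, rad 0.182
shift cm (tool axes now) [ 16.1  -20.88  -0.04]
shift cm (after turning) [ 12.06 -23.45  -0.04]
```

Request:
apply_moves(
  targets=[
    [[0,0,0,0,0,0.091,3],[0,0,0,0,0,0.091,3],[1.2,-4,0,0,0,0,3],[2,-4,0,0,0,0,3],[2,-4,0,0,0,0,3],[2.2,-4,0,0,0,0,3],[2.3,-4,0,0,0,0,3],[2.3,-3.5,0,0,0,0,3],[0,0,2,0,0,0,3],[0,0,2,0,0,0,3],[0,0,0,0,0,0,3],[0,0,0,0,0,0,3]],
  ],
)

```text
t: 38.2
eef_pos: [0.6786, -0.127, 0.2487]
tool_rot: [1.0, 0.023, -0.001, 0.0]
force: [-0.1, 0.1, -1.7]
opening: 0.0372
finger_force: 60.8
```

```bash
python3 - <<'E'
from h import *
go(.6792,-.1257,.1887,2.8)
E
```

```text
TCP [ 0.6786 -0.127   0.2487] toolx 2.67 tilt [-0.0014 -0.0006] open 0.0372 q7 -0.76 t 38.2 F [-0.1  0.1 -1.7]
turn about tool z, rad -0.002
shift cm (tool axes now) [ 0.08 -0.13  6.  ]
shift cm (after turning) [ 0.08 -0.13  6.  ]
```

Request:
apply_moves(
  targets=[
    [[0.05,-0.1,2,0,0,0,3],[0,0,1.8,0,0,0,3],[0,0,1,0,0,0,3],[0,0,0.4,0,0,0,3],[0,0,0.2,0,0,0,3],[0,0,0.2,0,0,0,3],[0,0,0.2,0,0,0,3],[0,0,0.2,0,0,0,3],[0,0,0.05,0,0,0,3],[0,0,0,0,0,0,3]],
  ],
)

```text
t: 39.2
eef_pos: [0.6804, -0.1255, 0.1936]
tool_rot: [1.0, 0.024, 0.002, -0.0]
force: [-18.2, 6.6, 54.3]
opening: 0.0374
finger_force: 68.7
```

```bash
python3 - <<'E'
from h import *
s=monitor.state(); print(s["moment"].round(2),s["force"].round(1)); go(.6792,-.1257,.1887,2.8)
E
```

```text
[2.63 3.89 0.38] [-18.2   6.6  54.3]
TCP [ 0.6804 -0.1255  0.1936] toolx 2.79 tilt [0.0042 0.0003] open 0.0374 q7 -0.73 t 39.2 F [-18.2   6.6  54.3]
turn about tool z, rad -0.000
shift cm (tool axes now) [-0.13  0.02  0.49]
shift cm (after turning) [-0.13  0.02  0.49]
```

Request:
apply_moves(
  targets=[
    [[0,0,-0.6,0,0,0,3],[0,0,-0.7,0,0,0,3],[0,0,0,0,0,0,3],[-0.12,0.15,0,0,0,0,3],[0,0,0,0,0,0,3],[0,0,0,0,0,0,3]],
  ],
)

```text
t: 39.8
eef_pos: [0.6785, -0.1261, 0.2012]
tool_rot: [1.0, 0.024, -0.0, 0.0]
force: [-0.0, 0.6, -2.2]
opening: 0.0371
finger_force: 61.4
```

```bash
python3 - <<'E'
from h import *
s=monitor.state(); print(s["moment"].round(2))
c=look("scene"); cv2.imwrite("pics/ch.png",cv2.resize(c["img"][160:280,170:330,::-1],None,fx=5,fy=5,interpolation=cv2.INTER_CUBIC))
go(.6792,-.1270,.1887,2.8)
E
```

```text
[-0.02  0.05 -0.03]
TCP [ 0.6785 -0.1261  0.2012] toolx 2.79 tilt [-0.0005 -0.0001] open 0.0371 q7 -0.73 t 39.9 F [ 0.3 -0.1 -1.7]
turn about tool z, rad -0.000
shift cm (tool axes now) [0.06 0.09 1.25]
shift cm (after turning) [0.06 0.09 1.25]
```

View pics/ch.png

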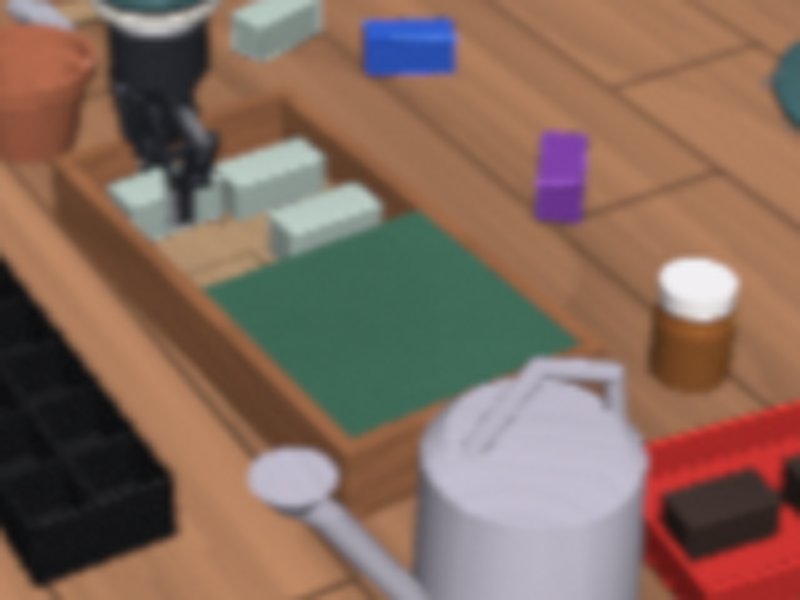

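The held stone hovers over pocket 2, at (165,205). The stones in pockets 0 and 1, at (272,175) and (325,220), look seated. I'm retrying the descent slightly towards -y.

Request:
apply_moves(
  targets=[
    [[0.05,0.1,0.3,0,0,0,3],[0,0,0.3,0,0,0,3],[0,0,0.2,0,0,0,3],[0,0,0.1,0,0,0,3],[0,0,0.1,0,0,0,3],[0,0,0,0,0,0,3]],
  ],
)

```text
t: 40.45
eef_pos: [0.6791, -0.127, 0.1914]
tool_rot: [1.0, 0.024, -0.0, 0.0]
force: [0.2, 0.3, -1.6]
opening: 0.0374
finger_force: 61.4
```

```bash
python3 - <<'E'
from h import *
s=monitor.state(); print(s["moment"].round(2)); go(.6792,-.1270,.1887,2.8)
E
```

```text
[-0.    0.04  0.02]
TCP [ 0.6791 -0.127   0.1914] toolx 2.79 tilt [-0.0001 -0.0001] open 0.0374 q7 -0.73 t 40.5 F [ 0.2  0.3 -1.6]
turn about tool z, rad -0.000
shift cm (tool axes now) [0.01 0.   0.27]
shift cm (after turning) [0.01 0.   0.27]
```

Request:
apply_moves(
  targets=[
    [[0,0,0.1,0,0,0,3],[0,0,0.1,0,0,0,3],[0,0,0.07,0,0,0,3],[0,0,0,0,0,0,3]],
  ],
)

```text
t: 40.85
eef_pos: [0.6791, -0.127, 0.1887]
tool_rot: [1.0, 0.024, -0.0, 0.0]
force: [0.2, 0.3, -2.4]
opening: 0.0372
finger_force: 61.4
```

Request:
apply_moves(
  targets=[
    [[0,0,0.1,0,0,0,3],[0,0,0,0,0,0,3],[0,0,0,0,0,0,5.5],[0,0,0,0,0,0,5.5],[0,0,0,0,0,0,5.5],[0,0,-1,0,0,0,5.5],[0,0,-3,0,0,0,5.5],[0,0,-4,0,0,0,5.5],[0,0,-2,0,0,0,6],[-3,4,0,0,0,0,6],[-4,3,0,0,0,0,6],[0,0,0,0,0,0,6]],
  ],
)

```text
t: 42.05
eef_pos: [0.6078, -0.2056, 0.2892]
tool_rot: [1.0, 0.02, -0.0, 0.001]
force: [0.8, -1.2, -0.4]
opening: 0.0601
finger_force: 0.0
```

```bash
python3 - <<'E'
from h import *
c=look("top")
print("seated");show(blobs(c,"pale",.03,.06,.046,20,(.5,.9,-.2,.1)))
print("pale");show(blobs(c,"pale",.03,.048,.038,30,(.2,.9,-.6,-.2)))
go(.4490,-.375,.24,18.2)
E
```

```text
seated
pale
px [389. 228.] xy [ 0.4485 -0.3724] rect [ 0.4489 -0.3725] ang 18.4 rang 18.1 size [37. 78.] [37. 78.]
TCP [ 0.6104 -0.203   0.2889] toolx 2.50 tilt [ 0.0004 -0.    ] open 0.0597 q7 -0.61 t 42.1 F [0.7 1.8 0.7]
turn about tool z, rad -0.274
shift cm (tool axes now) [-16.88  16.48   4.89]
shift cm (after turning) [-20.71  11.3    4.88]
```

Request:
apply_moves(
  targets=[
    [[0,0,0,0,0,-0.137,6],[0,0,0,0,0,-0.137,6],[-4.1,2.2,0,0,0,0,6],[-4.1,2.2,0,0,0,0,6],[-4.1,2.3,0,0,0,0,6],[-4.1,2.2,0,0,0,0,6],[-4.3,2.3,0,0,0,0,6],[0,0,2.4,0,0,0,6],[0,0,2.3,0,0,0,6],[0,0,0,0,0,0,6],[0,0,0,0,0,0,6]],
  ],
)

```text
t: 43.2
eef_pos: [0.4524, -0.3722, 0.2415]
tool_rot: [0.987, 0.161, -0.0, 0.0]
force: [0.8, 0.1, 0.1]
opening: 0.0599
finger_force: 0.0
```

```bash
python3 - <<'E'
from h import *
c=look("top")
print("seated");show(blobs(c,"pale",.03,.06,.046,20,(.5,.9,-.2,.1)))
go(.4488,-.3745,.180,18.2)
E
```

```text
seated
px [307. 151.] xy [ 0.6784 -0.1241] rect [ 0.6799 -0.1238] ang 2.3 rang 1.7 size [38. 78.] [37. 78.]
px [308. 181.] xy [ 0.5851 -0.1272] rect [ 0.586  -0.1274] ang 2.0 rang 2.8 size [38. 78.] [38. 77.]
px [283. 181.] xy [ 0.5824 -0.0496] rect [ 0.5793 -0.0489] ang 8.3 rang 1.0 size [34. 75.] [35. 72.]
TCP [ 0.4524 -0.3722  0.2419] toolx 18.54 tilt [ 0.0006 -0.0007] open 0.0598 q7 0.06 t 43.2 F [-0.1  0.  -0.7]
turn about tool z, rad 0.006
shift cm (tool axes now) [-0.42  0.09  6.19]
shift cm (after turning) [-0.42  0.1   6.19]
```

Request:
apply_moves(
  targets=[
    [[-0.4,0.1,0,0,0,0,6],[0,0,2,0,0,0,6],[0,0,2,0,0,0,6],[0,0,1,0,0,0,6],[0,0,0.7,0,0,0,6],[0,0,0.4,0,0,0,6],[0,0,0,0,0,0,6],[0,0,0,0,0,0,3],[0,0,0,0,0,0,3],[0,0,0,0,0,0,3],[0,0,0,0,0,0,3],[0,0,0,0,0,0,3]],
  ],
)

```text
t: 44.45
eef_pos: [0.4485, -0.3746, 0.1806]
tool_rot: [0.987, 0.161, 0.0, 0.0]
force: [-0.5, -0.2, 6.3]
opening: 0.037
finger_force: 60.8
```

Request:
apply_moves(
  targets=[
    [[0,0,-1,0,0,0,3],[0,0,-2,0,0,0,3],[0,0,-4,0,0,0,3],[0,0,-4,0,0,0,3],[0,0,0,0,0,0,3],[0,0,0,0,0,0,3]],
  ],
)

```text
t: 45.05
eef_pos: [0.4485, -0.3743, 0.2913]
tool_rot: [0.987, 0.161, 0.001, 0.0]
force: [-0.3, 0.8, -2.9]
opening: 0.0372
finger_force: 60.8
```

```bash
python3 - <<'E'
from h import *
c=look("top"); P=c["P"]
b=blobs(c,"pale",.03,.06,.046,20,(.5,.9,-.2,.1)); show(b)
for x in b: u,v=x["px"].astype(int); print(np.nanmedian(P[v-2:v+3,u-2:u+3,2]).round(4))
go(.6755,-.0464,.29,2.8)
E
```

```text
px [307. 151.] xy [ 0.6786 -0.1241] rect [ 0.6799 -0.1238] ang 2.5 rang 1.7 size [38. 78.] [37. 79.]
px [308. 181.] xy [ 0.5853 -0.1273] rect [ 0.586  -0.1274] ang 1.9 rang 2.8 size [38. 78.] [38. 77.]
px [282. 182.] xy [ 0.5787 -0.0487] rect [ 0.5792 -0.0489] ang 1.4 rang 1.0 size [34. 75.] [36. 78.]
0.044
0.0441
0.0443
TCP [ 0.4484 -0.3741  0.2902] toolx 18.51 tilt [0.0005 0.0003] open 0.0370 q7 0.02 t 45.1 F [-0.9  0.2 -3.8]
turn about tool z, rad 0.274
shift cm (tool axes now) [ 31.94 -23.86   0.04]
shift cm (after turning) [ 24.28 -31.62   0.04]
```

Request:
apply_moves(
  targets=[
    [[0,0,0,0,0,0.137,3],[0,0,0,0,0,0.137,3],[2.4,-3.2,0,0,0,0,3],[2.4,-3.2,0,0,0,0,3],[2.4,-3.2,0,0,0,0,3],[2.4,-3.2,0,0,0,0,3],[2.4,-3.2,0,0,0,0,3],[2.4,-3.2,0,0,0,0,3],[2.4,-3.1,0,0,0,0,3],[2.5,-3.1,0,0,0,0,3],[2.5,-3.1,0,0,0,0,3],[2.5,-3.1,0,0,0,0,3]],
  ],
)

```text
t: 46.3
eef_pos: [0.6762, -0.0453, 0.2886]
tool_rot: [1.0, 0.024, -0.001, -0.0]
force: [0.5, -1.7, -2.6]
opening: 0.0373
finger_force: 60.8
```

Request:
apply_moves(
  targets=[
    [[0,0,0,0,0,0,3],[0,0,2,0,0,0,3],[0,0,2,0,0,0,3],[0,0,0,0,0,0,3],[0,0,0,0,0,0,3]],
  ],
)

```text
t: 46.8
eef_pos: [0.6753, -0.0477, 0.249]
tool_rot: [1.0, 0.024, -0.001, 0.0]
force: [0.2, 0.3, -0.8]
opening: 0.037
finger_force: 60.9
```

```bash
python3 - <<'E'
from h import *
go(.6755,-.0468,.1887,2.8)
E
```

```text
TCP [ 0.6753 -0.0477  0.249 ] toolx 2.72 tilt [-0.0016 -0.0004] open 0.0370 q7 -0.85 t 46.8 F [ 0.2  0.3 -0.8]
turn about tool z, rad -0.001
shift cm (tool axes now) [ 0.04 -0.09  6.03]
shift cm (after turning) [ 0.04 -0.09  6.03]
```

Request:
apply_moves(
  targets=[
    [[0,-0.08,2,0,0,0,3],[0,0,1.8,0,0,0,3],[0,0,1,0,0,0,3],[0,0,0.4,0,0,0,3],[0,0,0.2,0,0,0,3],[0,0,0.2,0,0,0,3],[0,0,0.1,0,0,0,3],[0,0,0,0,0,0,3]],
  ],
)

```text
t: 47.6
eef_pos: [0.6757, -0.0462, 0.1931]
tool_rot: [1.0, 0.024, 0.0, 0.0]
force: [0.6, 0.2, -2.1]
opening: 0.0369
finger_force: 61.0
```

```bash
python3 - <<'E'
from h import *
s=monitor.state(); print(s["moment"].round(2)); go(.6755,-.0468,.1887,2.8)
E
```

```text
[-0.06 -0.03 -0.04]
TCP [ 0.6757 -0.0462  0.1931] toolx 2.80 tilt [ 0.0004 -0.    ] open 0.0369 q7 -0.82 t 47.6 F [ 0.6  0.2 -2.1]
turn about tool z, rad -0.000
shift cm (tool axes now) [-0.03  0.06  0.44]
shift cm (after turning) [-0.03  0.06  0.44]
```

Request:
apply_moves(
  targets=[
    [[0,0.05,0.2,0,0,0,3],[0,0,0.1,0,0,0,3],[0,0,0.1,0,0,0,3],[0,0,0,0,0,0,3],[0,0,0,0,0,0,5.5],[0,0,0,0,0,0,5.5],[0,0,0,0,0,0,5.5],[0,0,-1,0,0,0,5.5],[0,0,-3,0,0,0,5.5],[0,0,-4,0,0,0,5.5],[0,0,-4,0,0,0,3],[0,0,-1,0,0,0,0]],
  ],
)

```text
t: 48.8
eef_pos: [0.6761, -0.0474, 0.324]
tool_rot: [1.0, 0.024, 0.003, 0.0]
force: [-0.1, 0.3, -0.7]
opening: 0.0265
finger_force: 0.0
```

```bash
python3 - <<'E'
from h import *
go(.616,.08,.34,2.8)
E
```

```text
TCP [ 0.6761 -0.0474  0.324 ] toolx 2.77 tilt [ 0.0052 -0.0007] open 0.0265 q7 -0.89 t 48.8 F [-0.1  0.3 -0.7]
turn about tool z, rad -0.000
shift cm (tool axes now) [ -5.38 -13.01  -1.64]
shift cm (after turning) [ -5.37 -13.02  -1.64]
```

Request:
apply_moves(
  targets=[
    [[-1.5,-4,0,0,0,0,0],[-1.5,-4,0,0,0,0,0],[-1.5,-4,0,0,0,0,0],[-1,-4,0,0,0,0,0],[0,-0.5,0,0,0,0,0],[0,0,0,0,0,0,0],[0,0,0,0,0,0,0]],
  ],
)

```text
t: 49.5
eef_pos: [0.6128, 0.1145, 0.3192]
tool_rot: [1.0, 0.024, 0.0, 0.0]
force: [0.9, -0.5, -0.1]
opening: -0.0
finger_force: 0.0
```

```bash
python3 - <<'E'
from h import *
c=look("top"); P=c["P"]
b=blobs(c,"pale",.03,.06,.046,20,(.5,.9,-.2,.1)); show(b)
for x in b: u,v=x["px"].astype(int); print(np.nanmedian(P[v-2:v+3,u-2:u+3,2]).round(4), P[v-4:v+5,u-2:u+3,2].std().round(4))
cv2.imwrite("pics/fin.png",cv2.resize(c["img"][130:210,210:330,::-1],None,fx=6,fy=6,interpolation=cv2.INTER_CUBIC))
COL["dark"]=((0,0,0),(180,255,95)); print("tray");show(blobs(c,"dark",.03,.045,.037,40,(.3,.6,.25,.48)))
go(.616,.11,.24,2.8)
E
```

```text
px [307. 152.] xy [ 0.6781 -0.1244] rect [ 0.6799 -0.124 ] ang 2.2 rang 1.8 size [37. 78.] [37. 78.]
px [281. 152.] xy [ 0.6756 -0.0443] rect [ 0.6759 -0.0445] ang 0.9 rang 1.0 size [34. 75.] [37. 77.]
px [308. 181.] xy [ 0.5854 -0.1274] rect [ 0.586  -0.1275] ang 1.7 rang 2.8 size [37. 78.] [37. 78.]
px [282. 182.] xy [ 0.5788 -0.0487] rect [ 0.5792 -0.0489] ang 1.6 rang 1.0 size [34. 75.] [36. 78.]
0.0452 0.0018
0.0444 0.0019
0.0443 0.0023
0.0454 0.0021
tray
TCP [0.6129 0.1141 0.3192] toolx 2.69 tilt [ 0.0004 -0.0004] open -0.0002 q7 -1.10 t 49.5 F [ 0.8  0.1 -0.8]
turn about tool z, rad -0.002
shift cm (tool axes now) [0.29 0.42 7.92]
shift cm (after turning) [0.29 0.42 7.92]
```

View pics/fin.png

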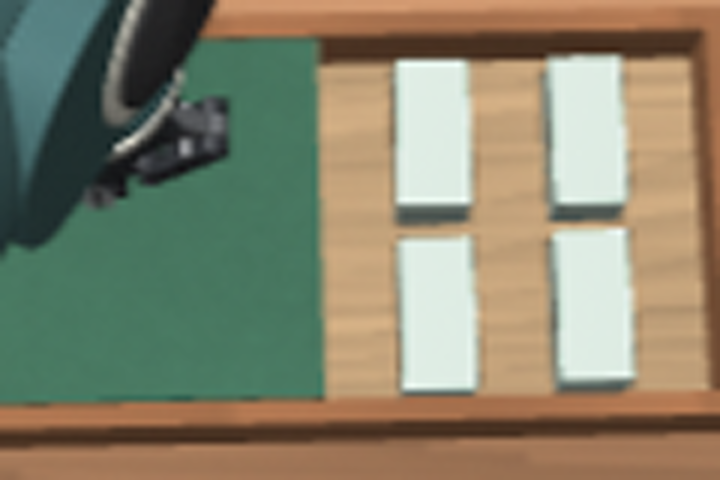

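All four pale stones sit level in the pockets: their tops measure about 45 mm, at crop (433,135), (587,135), (437,313) and (592,308). Next I shut the lid.

Request:
apply_moves(
  targets=[
    [[0.2,0,3,0,0,0,0],[0,0,3,0,0,0,0],[0,0,1.5,0,0,0,0],[0,0,0.5,0,0,0,0],[0,0,0,0,0,0,0],[0,0,0,0,0,0,0]],
  ],
)

```text
t: 50.15
eef_pos: [0.6151, 0.1152, 0.24]
tool_rot: [1.0, 0.024, 0.001, 0.0]
force: [0.0, 0.1, 0.5]
opening: 0.0004
finger_force: 0.0
```

Request:
apply_moves(
  targets=[
    [[0,0,0.2,0,0,0,0],[0,0,0.1,0,0,0,0],[0,0,0.1,0,0,0,0],[0,0,0.05,0,0,0,0],[0,0,0,0,0,0,0]],
  ],
)

```text
t: 50.65
eef_pos: [0.6147, 0.1156, 0.2343]
tool_rot: [1.0, 0.024, 0.0, 0.0]
force: [-0.1, 0.1, 0.4]
opening: -0.0003
finger_force: 0.0
```

Request:
apply_moves(
  targets=[
    [[0,0,0.1,0,0,0,0],[0,0,0.08,0,0,0,0],[0,0,0,0,0,0,0]],
  ],
)

```text
t: 50.95
eef_pos: [0.6148, 0.1154, 0.2335]
tool_rot: [1.0, 0.024, 0.0, -0.0]
force: [-7.2, 0.6, 16.5]
opening: -0.0
finger_force: 8.4
```

Request:
apply_moves(
  targets=[
    [[0,0.5,-0.03,0,0,0,0],[0,1.2,0,0,0,0,0],[0,1.6,0,0,0,0,0],[0,1.6,0,0,0,0,0],[0,1.6,0,0,0,0,0],[0,1.6,0,0,0,0,0],[0,1.6,0,0,0,0,0],[0,1.6,0,0,0,0,0],[0,1.6,0,0,0,0,0],[0,1.6,0,0,0,0,0],[0,1.6,0,0,0,0,0],[0,1,0,0,0,0,0]],
  ],
)

```text
t: 52.15
eef_pos: [0.623, -0.0566, 0.2335]
tool_rot: [1.0, 0.024, 0.0, 0.0]
force: [-4.3, 1.7, 13.1]
opening: -0.0003
finger_force: 6.3
```

Request:
apply_moves(
  targets=[
    [[0,1,0,0,0,0,0],[0,1,0,0,0,0,0],[0,0.5,0,0,0,0,0],[0,0,0,0,0,0,0]],
  ],
)

```text
t: 52.55
eef_pos: [0.6242, -0.0814, 0.2335]
tool_rot: [1.0, 0.024, 0.0, 0.0]
force: [-3.0, -2.0, 10.2]
opening: -0.0
finger_force: 5.2
```

Request:
apply_moves(
  targets=[
    [[0,0.3,0,0,0,0,0],[0,0.2,0,0,0,0,0],[0,0,0,0,0,0,0]],
  ],
)

```text
t: 52.85
eef_pos: [0.6246, -0.0852, 0.2335]
tool_rot: [1.0, 0.024, 0.0, -0.0]
force: [-4.1, 3.6, 12.5]
opening: -0.0002
finger_force: 6.1
```

Request:
apply_moves(
  targets=[
    [[0,-0.3,-0.3,0,0,0,0],[0,0,-3,0,0,0,0],[0,0,-4,0,0,0,0],[0,0,-4,0,0,0,0],[0,-4.5,0,0,0,0,0],[0,-4.5,0,0,0,0,0],[0,-4.5,0,0,0,0,0],[0,-4.5,0,0,0,0,0],[0,-4.5,0,0,0,0,0],[0,-4,0,0,0,0,0],[0,0,0,0,0,0,0],[0,0,0,0,0,0,0]],
  ],
)

```text
t: 54.05
eef_pos: [0.6112, 0.1833, 0.3457]
tool_rot: [1.0, 0.025, -0.0, 0.0]
force: [-0.2, 0.2, 0.3]
opening: 0.0
finger_force: 0.0
```

```bash
python3 - <<'E'
from h import *
c=look("top"); show(blobs(c,"green",.05,.07,.06,100,(.2,.9,-.6,.6)))
cv2.imwrite("pics/end.png",cv2.resize(c["img"][100:270,80:440,::-1],None,fx=2.2,fy=2.2,interpolation=cv2.INTER_CUBIC))
d=look("scene"); cv2.imwrite("pics/end2.png",cv2.resize(d["img"][150:300,130:390,::-1],None,fx=3,fy=3,interpolation=cv2.INTER_CUBIC))
go(.6,.1,.34)
E
```

```text
px [296. 166.] xy [ 0.6287 -0.0894] rect [ 0.6302 -0.0893] ang 94.8 rang 92.8 size [185. 193.] [185. 193.]
TCP [0.6114 0.1813 0.346 ] toolx 2.71 tilt [ 0.0002 -0.0004] open 0.0001 q7 -1.24 t 54.1 F [-0.  -0.   0.4]
shift cm (tool axes now) [-1.53  8.07  0.6 ]
```

View pics/end2.png

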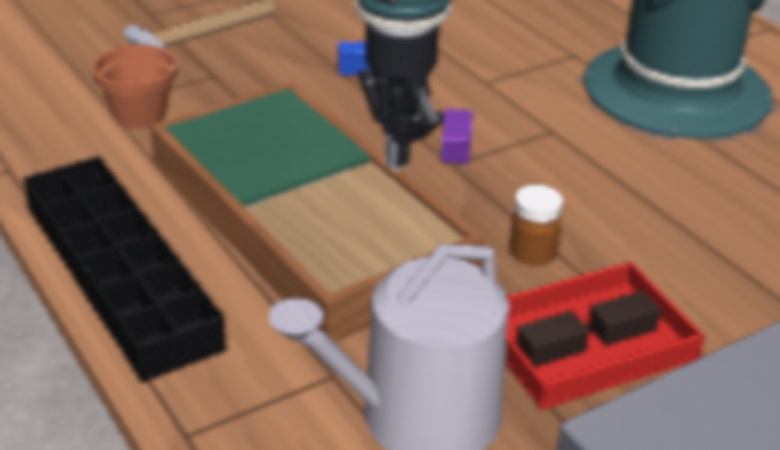

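The lid is back at its starting position (centre y -0.0894, against -0.0887 at the start). Both worn stones lie in the tray at (552,337) and (625,317), the bystanders look untouched, and the gripper is clear.

```bash
python3 -c "
from plant import ticket
print(ticket.close_job())"
```

```text
the job is handed in; nothing more can be done
None
```

The job is handed in: both worn stones are in the red tray, all four new stones sit level in their own pockets, the lid is fully shut, and the bystanders looked undisturbed. The judge returned no verdict.

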